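# Unload the drying press at the paper-repair desk

## Task

The repaired leaf under the stack of weights is dry, so take the stack apart. Key the small weight onto the rib of the long bar weight, fully home, without shifting the bar; set the medium weight on the middle of the bare blotter card, the large weight in the middle of the wooden tray and the press board squarely on top of the board pile. Line each up lengthwise with what it goes on, set everything down gently rather than dropping it, and leave the bowl and bottle alone.

Things in the scene. Friction and masses are not known exactly. Their poses are not given: they have to be found in the camera images.
- small: Smallest press weight, dark iron block 58 (x) by 34 (y) by 30 mm high, about 0.36 kg. Centred on top a bright rib to grip, 40 (x) by 14 (y) by 20 high; centred underneath a slot 48 (x) by 22 (y), 22 deep, which takes the rib of a weight below so that the blocks rest on each other. Origin: centre of underside, z up; half a turn makes no difference. Starts on top of the stack.
- medium: Middle-sized press weight, dark iron block 70 (x) by 45 (y) by 30 mm high, about 0.58 kg. Centred on top a bright rib to grip, 40 (x) by 14 (y) by 20 high; centred underneath a slot 48 (x) by 22 (y), 22 deep, which takes the rib of a weight below so that the blocks rest on each other. Origin: centre of underside, z up; half a turn makes no difference. Starts between the two others.
- large: Largest press weight, dark iron block 86 (x) by 56 (y) by 30 mm high, about 0.8 kg. Centred on top a bright rib to grip, 40 (x) by 14 (y) by 20 high; centred underneath a slot 48 (x) by 22 (y), 22 deep, which takes the rib of a weight below so that the blocks rest on each other. Origin: centre of underside, z up; half a turn makes no difference. Starts on the press board.
- board: plain light-wood press board 150 (x) by 60 (y) by 12 mm thick, loose, about 0.08 kg, bottom of the stack; it lies on a fixed aged ledger leaf 2 mm thick and 170 x 90 mm. Gripped across its 60 mm width. Origin: centre of the underside.
- bar: long dark iron bar weight 130 (x) by 50 (y) by 30 mm high, loose, 1.4 kg, standing on another aged leaf (2 mm thick); on its top the same rib as on the weights. The small weight set over the rib comes to rest with its underside 30 mm above the bar's origin, with 4 mm play each way. Origin: centre of the underside. It stays put.
- blotter: fixed cream blotter card, 90 (x) by 65 (y) by 2 mm thick, bare. Origin: centre of the underside, its top is 2 mm higher.
- tray: fixed shallow mid-brown wooden tray, 114 (x) by 84 (y) mm outside, walls 6 thick and 14 mm high over all, inner floor 102 by 72 mm, 6 mm above the origin. Origin: centre of the underside.
- pile: fixed pile of two somewhat larger wooden boards, 164 (x) by 72 (y) by 24 mm high. Origin: centre of the underside, its top is 24 mm higher.
- bowl: bystander: sea-green plastic bowl, 124 mm across, 50 mm high; leave alone. Origin: centre of the underside.
- bottle: bystander: small glue bottle, 44 mm across, 85 mm high, yellow cap; leave alone. Origin: centre of the underside.
Mind the look-alikes: they are no part of the job. Leave any turquoise or yellow look-alike of the tray alone.

How it is judged:
By the outcome, as a careful person would: the job done as asked, in the order asked, and still so for the second after the job is handed in, with the robot touching nothing.
It also fails if it takes over 136 s, if anything falls off the work surface, if the arm or the gripper's body presses on something with over 40 N, if the wrist force passes 120 N, or if a joint passes its speed limit or range.

## Robot

A 7-joint arm with a two-finger parallel gripper is mounted at the origin on the work surface. World frame = base frame: x ahead of the robot, y to its left, z up, the work surface at z = 0. Lengths are in m, angles in rad, forces in N, time in s.
With the tool pointing down it reaches from about 0.425 to 0.875 m from the base axis. Payload 4.7 kg.
Tool frame: the origin (TCP) lies at the very end of the fingers, on their centre line; the grasp point (between the pads) lies behind it (ctrl.tcp_to_grasp is the z of the grasp point in the tool frame, in m); z points along the fingers, y is the line along which they close (so a half turn about z gives the same grasp; the last joint's range is limited). The gripper opens to 87 mm and grips with 3 to 60 N. Pads are 19 mm wide; open, the fingers measure 117 mm over their backs; the gripper's body (75 mm by 190 mm) begins 51 mm behind the grasp point.
Start: joints at [-1.112, 0.321, -0.07, 1.45, 0.023, 1.371, -0.057], TCP at [0.28, 0.587, 0.197] pointing down, gripper open.
Joint ranges: [-2.86, 2.86], [-0.3, 2.09], [-1.38, 1.24], [0.06, 2.45], [-1.56, 4.7], [0.09, 2.05], [-2.69, 2.69]. Speed limits (rad/s): [2.57, 2.57, 3.14, 3.14, 3.14, 3.14, 3.14].

## Interface

Orientations are given as a rotation vector (axis times angle).
In Python, from bench import ctrl gives the robot as it stands.
- The arm moves only by the tool step_arm, never from a script. Its argument "targets" is a list of rows, each a list of 7 numbers: the shift along the world's x, y, z in cm, then the turn, a rotation vector about the world's x, y, z in degrees, then the opening, from 0 (shut) to 1 (fully open). A call has exactly 5 rows; each row shifts and turns the commanded pose from where the row before left it; what a row does not reach is not made up. A row lasts 1/12 s, in which the tool goes at most 41.7 mm and 7.16 degrees, less where a joint would pass 70% of its speed; a pose out of reach is approached as far as the arm can. A call with a gripper value outside its range is refused whole. The fingers move at their own pace and stop on an object; "force" is the grip in N (left out, the last holds). Time passes only in rows, so rows that do not move let the fingers close, or fill a call up. It gives the time, the measured TCP pose, the force, the opening and the grip force at its end, in the units of the state.
- ctrl.get_state(): the state, without advancing time (a new reading comes with each control period).
- ctrl.get_image(name): name is "scene" or "top" or "wrist"; returns (picture, depth): 400x640x3 uint8, red, green, blue; 400x640 float32, m along the optical axis (not along the pixel's ray), 0 where there is no reading.
- ctrl.camera_params(name): a dict with "intrinsics" (3x3 intrinsics, pixels), "rvec" (rotation vector, rad) and "tvec" (3), from world to camera coordinates, as OpenCV has them; the wrist camera has in their place "hand_eye" (4x4, takes a point from camera to tool coordinates, whose origin is the TCP and whose axes are the flange's). Camera axes: x right, y down, z forward; pixel columns grow to the right and rows downward; lengths in m; the calibration is good to about 2 mm. A picture is of the moment at which its call begins: read the wrist's pose just before it. camera_params takes no time and is no camera call.
- ctrl.close_job(): hands the job in; it is judged then, once.
The state is a dict: "time": time; "joint_positions": joint angles; "qd": joint speeds; "joint_torque": joint torques, N m; "position": TCP position; "tool_rot": TCP orientation; "ft_force": force on the tool from outside, world axes, zero at the start; "torque": the same for the moment, N m; "grip_width": opening from 0.0 (shut) to 1.0 (fully open); "grip_force": force on a finger pad.
Only numpy, scipy, OpenCV 4.12 (cv2) and the standard library are available. Lean on these libraries where they do the work, as an engineer would, in place of code of your own. Each camera call takes 0.05 s, during which the arm holds its last target. There are 200 camera calls.

## Working session

There is one attempt and no reset: what is moved stays moved. The work goes in short steps, Python scripts to look and compute and a tool call to move; the robot and the scene stay as the last step left them, time stands still between calls to the robot, and variables do not carry over. Pictures are saved under pics/ and viewed, at most 16 in all, crops included, and the job is handed in when it is done.

Besides the shell and the picture viewer there is one more tool, called after "Call:" by a JSON object that holds its "method" and its "body", one argument or row to a line. step_arm: Moves the arm, as the interface text tells. Its arguments: {"type":"object","properties":{"targets":{"type":"array"},"force":{"type":"number"}},"required":["targets"]}

```bash
mkdir -p pics; ls; cat > h.py <<'E'
import numpy as np,cv2
from bench import ctrl
def save(n,f):
    im,d=ctrl.get_image(n); cv2.imwrite('pics/'+f+'.png',im[:,:,::-1]); np.save('pics/'+f+'.npy',d); return im,d
E
python3 - <<'E'
from h import *
print(ctrl.get_state(),ctrl.tcp_to_grasp)
for n in['scene','top','wrist']:
    print(n,ctrl.camera_params(n))
save('top','top0');save('scene','scene0')
print(ctrl.get_state()['time'])
E
```

```text
pics
{'time': 0.0, 'joint_positions': array([-1.11188216,  0.32182562, -0.07010993,  1.45169907,  0.02258902,
        1.37079936, -0.05691548]), 'qd': array([-4.78163803e-05, -9.96210130e-04,  9.84821788e-04, -8.31762351e-04,
       -9.27047032e-04,  5.56185902e-04, -6.01136518e-04]), 'joint_torque': array([-7.37457549e-05, -4.91287887e+01, -4.03820481e-01, -3.12530994e+01,
       -6.38653035e-02,  4.40971262e-02,  1.84096075e-04]), 'position': array([0.27945259, 0.58617738, 0.19584798]), 'tool_rot': array([-6.92831862e-01, -3.06388403e+00,  3.00364348e-03]), 'ft_force': array([ 0.09132007, -0.15436523,  0.27718476]), 'torque': array([-0.0119835 ,  0.01379112, -0.00260545]), 'grip_force': 0.0, 'grip_width': 1.0000086346957682} -0.0187
scene {'intrinsics': array([[437.63419517,   0.        , 324.09748039],
       [  0.        , 437.63419517, 203.47141778],
       [  0.        ,   0.        ,   1.        ]]), 'rvec': array([ 1.98401637,  1.04121477, -0.52098657]), 'tvec': array([-0.23898753, -0.18479752,  1.67468663])}
top {'intrinsics': array([[453.87861601,   0.        , 317.39906926],
       [  0.        , 453.87861601, 194.28657677],
       [  0.        ,   0.        ,   1.        ]]), 'rvec': array([ 2.15832341, -2.11518741,  0.19265949]), 'tvec': array([-0.09022772,  0.52052998,  1.28852547])}
wrist {'intrinsics': array([[317.71241207,   0.        , 317.77625587],
       [  0.        , 317.71241207, 198.3455298 ],
       [  0.        ,   0.        ,   1.        ]]), 'hand_eye': array([[ 2.18238438e-04, -9.65848654e-01, -2.59106793e-01,
         7.15629242e-02],
       [ 9.99999727e-01,  3.93570262e-04, -6.24803878e-04,
        -1.09976479e-03],
       [ 7.05442713e-04, -2.59106586e-01,  9.65848477e-01,
        -1.88449429e-01],
       [ 0.00000000e+00,  0.00000000e+00,  0.00000000e+00,
         1.00000000e+00]])}
0.1
```

View pics/top0.png

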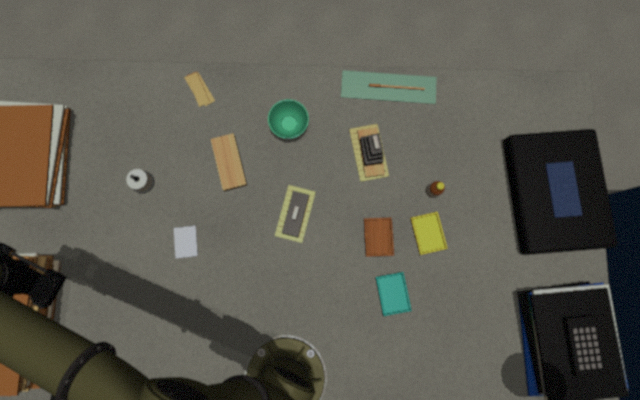

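View pics/scene0.png

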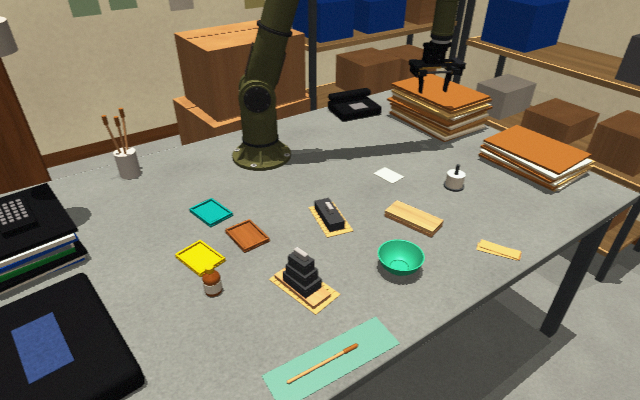

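The top view shows: stack (370,150), bar on leaf (295,213), blotter (185,242), brown tray (378,237), pile (228,162), bowl (288,120) and bottle (437,188). The yellow and turquoise trays are decoys. I'll measure coarsely from the top first, then refine with the wrist camera.

```bash
cat >> h.py <<'E'
def ray(n,uv,z,st=None):
    p=ctrl.camera_params(n); K=p['intrinsics']; uv=np.atleast_2d(np.asarray(uv,float))
    if 'rvec' in p:
        R=cv2.Rodrigues(p['rvec'])[0].T; o=-R@p['tvec']
    else:
        Rt=cv2.Rodrigues(np.asarray(st['tool_rot']))[0]; H=p['hand_eye']; R=Rt@H[:3,:3]; o=Rt@H[:3,3]+st['position']
    d=(R@np.linalg.inv(K)@np.c_[uv,np.ones(len(uv))].T).T
    return (o+d*((z-o[2])/d[:,2])[:,None])[:,:2]
def rect(n,mask,box,z,st=None):
    x0,y0,x1,y1=box; m=np.zeros(mask.shape,np.uint8); m[y0:y1,x0:x1]=mask[y0:y1,x0:x1]
    cs,_=cv2.findContours(m,cv2.RETR_EXTERNAL,cv2.CHAIN_APPROX_NONE)
    c=max(cs,key=cv2.contourArea); P=ray(n,c[:,0],z,st)
    (cx,cy),(w,h),a=cv2.minAreaRect((P*1000).astype(np.float32))
    if w<h: w,h,a=h,w,a+90
    a=(a+90)%180-90
    return np.round([cx,cy,w,h,a],1)
E
python3 - <<'E'
from h import *
im=cv2.imread('pics/top0.png'); hsv=cv2.cvtColor(im,cv2.COLOR_BGR2HSV)
for n,(u,v) in dict(blot=(185,242),tray=(378,237),pile=(228,162),leaf=(285,232),leaf2=(355,135),rib=(295,212),srib=(376,140),bg=(330,250),bowl=(288,120),boardfront=(375,175)).items(): print(n,hsv[v,u],ray('top',[u,v],0.02).round(3))
H,S,V=cv2.split(hsv)
print('blot',rect('top',((V>130)&(S<60)).astype(np.uint8),(160,215,210,270),.002))
print('tray',rect('top',((S>130)).astype(np.uint8),(355,208,402,265),.014))
print('pile',rect('top',((S>70)).astype(np.uint8),(200,125,255,200),.024))
print('leaf',rect('top',((S>60)).astype(np.uint8),(268,178,322,250),.002))
print('leaf2',rect('top',((S>60)).astype(np.uint8),(340,115,398,190),.002))
cv2.imwrite('pics/c1.png',cv2.resize(im[100:280,150:410],None,fx=3,fy=3,interpolation=cv2.INTER_CUBIC))
E
```

```text
blot [111  10 176] [[0.376 0.305]]
tray [ 13 158 136] [[ 0.402 -0.261]]
pile [ 17 112 168] [[0.62  0.192]]
leaf [23 22 94] [[0.412 0.013]]
leaf2 [ 27  90 172] [[ 0.713 -0.192]]
rib [ 39  15 172] [[ 0.472 -0.014]]
srib [ 18  29 159] [[ 0.699 -0.256]]
bg [ 27  25 110] [[ 0.362 -0.12 ]]
bowl [ 75 130 173] [[0.757 0.015]]
boardfront [ 20 108 146] [[ 0.589 -0.253]]
blot [379.1 311.   93.   67.4   7.2]
tray [ 404.7 -263.3  109.9   81.1    3. ]
pile [621.  191.5 168.3  74.4  16.3]
leaf [470.7 -13.  160.7  86.3 -13.6]
leaf2 [ 665.7 -235.2  172.8   92.5   12.1]
```

View pics/c1.png

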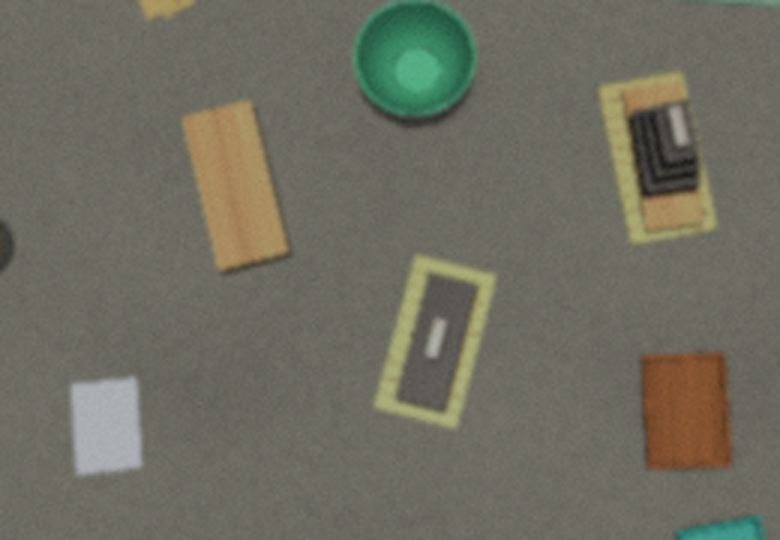

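Crop (3x): the pile, bar with rib, stack, blotter and brown tray are all clearly separated. Next is a wrist survey on the way to the stack.

Call:
{"method": "step_arm", "body": {
  "targets": [
    [1,-2.5,0,0,0,-7,1],
    [1,-2.5,0,0,0,-7,1],
    [1,-2.5,0,0,0,-7,1],
    [1,-2.5,0,0,0,-7,1],
    [1,-2.5,0,0,0,-7,1]
  ]
}}

```text
time: 0.52
position: [0.3298, 0.4602, 0.1964]
tool_rot: [-1.59, -2.709, 0.002]
ft_force: [-0.0, -0.6, 0.2]
grip_width: 1.004
grip_force: 0.0
```

Call:
{"method": "step_arm", "body": {
  "targets": [
    [1,-2.7,0,0,0,-7,1],
    [1,-2.7,0,0,0,-7,1],
    [1,-2.7,0,0,0,-7,1],
    [1,-2.7,0,0,0,-7,1],
    [0,0,0,0,0,0,1]
  ]
}}

```text
time: 0.93
position: [0.373, 0.3473, 0.1969]
tool_rot: [2.205, 2.234, -0.002]
ft_force: [0.7, 0.6, 0.6]
grip_width: 0.998
grip_force: 0.0
```

```bash
cat >> h.py <<'E'
import pickle
def look(f):
    st=ctrl.get_state(); save('wrist',f); pickle.dump(st,open('pics/'+f+'.pkl','wb'))
    R=cv2.Rodrigues(st['tool_rot'])[0]
    print(round(st['time'],2),st['position'].round(4),'toolx',np.degrees(np.arctan2(R[1,0],R[0,0])).round(2),'tilt',R[:2,2].round(4),'ft',st['ft_force'].round(1),'j7',st['joint_positions'].round(2),np.abs(st['qd']).max().round(3))
    return st
E
python3 -c "
from h import *
look('w_blot')"
```

```text
0.93 [0.373  0.3473 0.1969] toolx 90.76 tilt [ 0.001 -0.003] ft [0.7 0.6 0.6] j7 [-0.95  0.02  0.15  1.8  -0.    1.32 -0.79] 0.096
```

View pics/w_blot.png

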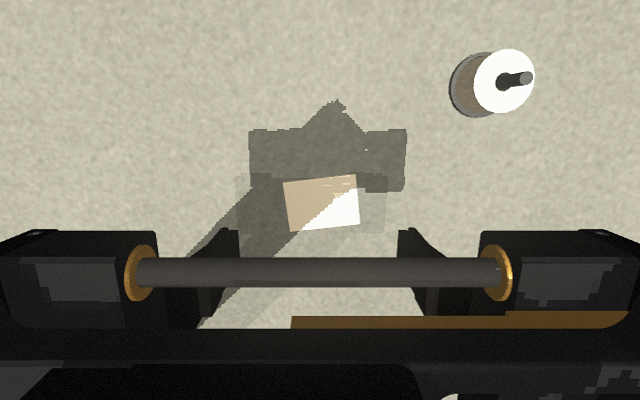

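Wrist view: blotter at (322,203), corners (283,182), (355,174), (360,224), (290,231). Pen holder top right, fingers at the bottom. On to the pile.

Call:
{"method": "step_arm", "body": {
  "targets": [
    [2.4,-1.5,0,0,0,-7,1],
    [2.4,-1.5,0,0,0,-7,1],
    [2.4,-1.5,0,0,0,-7,1],
    [2.4,-1.5,0,0,0,-7,1],
    [2.4,-1.5,0,0,0,-7,1]
  ]
}}

```text
time: 1.4
position: [0.4901, 0.2795, 0.1967]
tool_rot: [-2.769, -1.484, 0.0]
ft_force: [0.1, -0.5, 0.3]
grip_width: 1.0
grip_force: 0.0
```

Call:
{"method": "step_arm", "body": {
  "targets": [
    [2.2,-1.5,0.5,0,0,-7,1],
    [2.2,-1.5,0.5,0,0,-7,1],
    [2.2,-1.5,0.5,0,0,-7,1],
    [2.2,-1.5,0.5,0,0,-7,1],
    [2.2,-1.5,0.5,0,0,-7,1]
  ]
}}

```text
time: 1.82
position: [0.6002, 0.2048, 0.2216]
tool_rot: [-3.087, -0.582, 0.001]
ft_force: [0.1, 0.2, 0.4]
grip_width: 0.998
grip_force: 0.0
```

Call:
{"method": "step_arm", "body": {
  "targets": [
    [0,0,0,0,0,0,1],
    [0,0,0,0,0,0,1],
    [0,0,0,0,0,0,1],
    [0,0,0,0,0,0,1],
    [0,0,0,0,0,0,1]
  ]
}}

```text
time: 2.23
position: [0.5986, 0.2055, 0.2216]
tool_rot: [-3.085, -0.592, 0.001]
ft_force: [0.3, -0.2, -1.0]
grip_width: 0.998
grip_force: 0.0
```

```bash
python3 -c "
from h import *
look('w_pile')
st=pickle.load(open('pics/w_blot.pkl','rb'))
P=ray('wrist',[(283,182),(355,174),(360,224),(290,231)],.002,st)*1000
print(P.round(1),P.mean(0),cv2.minAreaRect(P.astype(np.float32)))
"
```

```text
2.23 [0.5986 0.2055 0.2216] toolx 21.71 tilt [-0.001   0.0006] ft [ 0.3 -0.2 -1. ] j7 [-0.72  0.29  0.43  1.48 -0.12  1.41 -1.47] 0.007
[[330.7 333.1]
 [419.  344.3]
 [428.3 279.5]
 [338.7 268.8]] [379.20786339 306.4360026 ] ((379.51123046875, 306.41064453125), (90.20404815673828, 65.43678283691406), 7.1040825843811035)
```

View pics/w_pile.png

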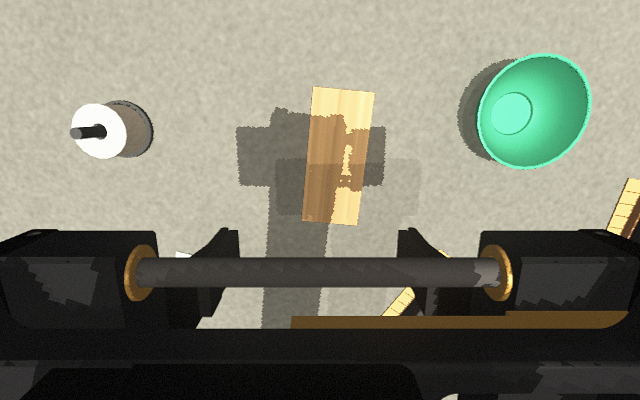

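Pile: top corners at about (314,87), (376,93), (357,226), (302,220); bowl at (535,110). Now the bar.

Call:
{"method": "step_arm", "body": {
  "targets": [
    [-2.8,-3,0.2,0,0,-5,1],
    [-2.8,-3,0,0,0,-5,1],
    [-2.8,-3,0,0,0,-5,1],
    [-2.4,-3,0,0,0,-5,1],
    [-2,-3,0,0,0,-5,1]
  ]
}}

```text
time: 2.7
position: [0.4696, 0.0532, 0.2238]
tool_rot: [-3.139, 0.098, 0.001]
ft_force: [-0.4, -1.2, 0.3]
grip_width: 1.0
grip_force: 0.0
```

Call:
{"method": "step_arm", "body": {
  "targets": [
    [0,-3,0,0,0,-5,1],
    [0,-2.5,0,0,0,-5,1],
    [0,-1.3,0,0,0,0,1],
    [0,0,0,0,0,0,1],
    [0,0,0,0,0,0,1]
  ]
}}

```text
time: 3.12
position: [0.4716, -0.0137, 0.2242]
tool_rot: [-3.119, 0.369, -0.001]
ft_force: [0.5, -0.3, -1.1]
grip_width: 1.004
grip_force: 0.0
```

Call:
{"method": "step_arm", "body": {
  "targets": [
    [0,0,0,0,0,0,1],
    [0,0,0,0,0,0,1],
    [0,0,0,0,0,0,1],
    [0,0,0,0,0,0,1],
    [0,0,0,0,0,0,1]
  ]
}}

```text
time: 3.53
position: [0.4717, -0.0136, 0.2239]
tool_rot: [3.12, -0.367, -0.0]
ft_force: [1.1, -0.7, -0.6]
grip_width: 0.999
grip_force: 0.0
```

```bash
python3 -c "
from h import *
look('w_bar')
st=pickle.load(open('pics/w_pile.pkl','rb'))
P=ray('wrist',[(314,87),(376,93),(357,226),(302,220)],.024,st)*1000
print(P.round(1),P.mean(0),cv2.minAreaRect(P.astype(np.float32)))
im=cv2.imread('pics/w_pile.png');S=cv2.cvtColor(im,cv2.COLOR_BGR2HSV)[...,1]
print(rect('wrist',(S>75).astype(np.uint8),(290,70,400,240),.024,st))
"
```

```text
3.53 [ 0.4717 -0.0136  0.2239] toolx -13.42 tilt [-0.0003 -0.0003] ft [ 1.1 -0.7 -0.6] j7 [-0.64 -0.11  0.57  1.85  0.06  1.38 -1.88] 0.006
[[688.6 245. ]
 [709.  176.1]
 [551.5 131.3]
 [532.8 200. ]] [620.4967455  188.09989075] ((620.421875, 188.24403381347656), (163.8336639404297, 71.88951873779297), 15.877079963684082)
[620.7 189.5 164.1  72.8  16.3]
```

View pics/w_bar.png

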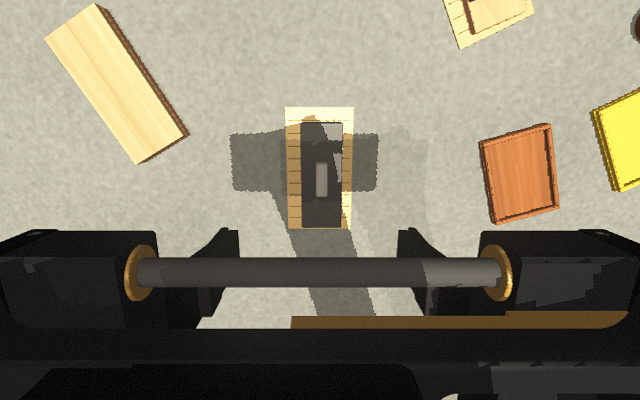

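Bar: rib at (321,180), leaf (286–353, 107–230), nearly aligned with the tool. The pile and tray are also in view. The depth should let me segment by height; I'll try that, then look at the tray and stack.

```bash
cat >> h.py <<'E'
def hseg(f,z0,z1,box,zp=None):
    "rect of pixels with height z0..z1 (m) inside box, cast onto plane zp"
    st=pickle.load(open('pics/'+f+'.pkl','rb')); d=np.load('pics/'+f+'.npy'); p=ctrl.camera_params('wrist'); K=p['intrinsics']
    v,u=np.mgrid[:400,:640]; c=np.stack([(u-K[0,2])/K[0,0]*d,(v-K[1,2])/K[1,1]*d,d],-1)
    T=cv2.Rodrigues(np.asarray(st['tool_rot']))[0]; H=p['hand_eye']
    W=(c@H[:3,:3].T+H[:3,3])@T.T+st['position']; z=W[...,2]
    m=((z>z0)&(z<z1)&(d>0)).astype(np.uint8)
    x0,y0,x1,y1=box; q=m[y0:y1,x0:x1]>0; zz=z[y0:y1,x0:x1][q]
    return rect('wrist',m,box,np.median(zz) if zp is None else zp,st), np.round(np.median(zz)*1000,1), q.sum()
E
python3 -c "
from h import *
b=(285,100,355,228)
print('rib',hseg('w_bar',.044,.060,b,.052)); print('bar',hseg('w_bar',.024,.07,b,.032))
st=pickle.load(open('pics/w_bar.pkl','rb'))
im=cv2.imread('pics/w_bar.png');H,S,V=cv2.split(cv2.cvtColor(im,cv2.COLOR_BGR2HSV))
print('dark',rect('wrist',(V<75).astype(np.uint8),(296,115,345,228),.032,st))
print('pile',hseg('w_pile',.018,.032,(270,60,420,240),.024))
"
```

```text
rib (array([465.7, -17.3,  38.9,  13.9, -13.5]), np.float64(52.4), np.int64(411))
bar (array([464.7, -17. , 128.7,  49.9, -13.3]), np.float64(32.9), np.int64(4301))
dark [455.7 -15.3 107.9  48.8 -13.1]
pile (array([620.5, 189.8, 163.9,  72. ,  16.3]), np.float64(24.8), np.int64(7941))
```

Call:
{"method": "step_arm", "body": {
  "targets": [
    [-1,-4,0,0,0,4,1],
    [-1,-4,0,0,0,4,1],
    [-1,-4,0,0,0,4,1],
    [-1,-4,0,0,0,4,1],
    [-1,-4,0,0,0,1,1]
  ]
}}

```text
time: 4.0
position: [0.421, -0.2159, 0.2241]
tool_rot: [-3.14, -0.102, -0.001]
ft_force: [1.2, -0.2, -0.2]
grip_width: 1.001
grip_force: 0.0
```

Call:
{"method": "step_arm", "body": {
  "targets": [
    [-1,-4,0,0,0,0,1],
    [-0.5,-1,0,0,0,0,1],
    [0,0,0,0,0,0,1],
    [0,0,0,0,0,0,1],
    [0,0,0,0,0,0,1]
  ]
}}

```text
time: 4.42
position: [0.4075, -0.2625, 0.2238]
tool_rot: [-3.139, -0.1, 0.0]
ft_force: [0.7, -0.3, -1.1]
grip_width: 1.0
grip_force: 0.0
```

Call:
{"method": "step_arm", "body": {
  "targets": [
    [0,0,0,0,0,0,1],
    [0,0,0,0,0,0,1],
    [0,0,0,0,0,0,1],
    [0,0,0,0,0,0,1],
    [0,0,0,0,0,0,1]
  ]
}}

```text
time: 4.83
position: [0.4069, -0.2639, 0.224]
tool_rot: [3.14, 0.098, -0.0]
ft_force: [-0.4, 0.0, 0.1]
grip_width: 0.998
grip_force: 0.0
```

```bash
python3 -c "
from h import *
st=look('w_tray')
im=cv2.imread('pics/w_tray.png');H,S,V=cv2.split(cv2.cvtColor(im,cv2.COLOR_BGR2HSV))
m=((S>110)&(H<18)).astype(np.uint8); m[230:]=0
n,l,s,c=cv2.connectedComponentsWithStats(m); print([ (list(s[i]),c[i].round()) for i in range(1,n) if s[i][4]>500])
"
```

```text
4.83 [ 0.4069 -0.2639  0.224 ] toolx 3.56 tilt [-0.0001 -0.0001] ft [-0.4  0.   0.1] j7 [-0.47 -0.13  0.93  1.83  0.1   1.39 -1.07] 0.005
[([np.int32(463), np.int32(32), np.int32(43), np.int32(45), np.int32(1156)], array([481.,  55.])), ([np.int32(286), np.int32(127), np.int32(68), np.int32(89), np.int32(5828)], array([319., 170.]))]
```

View pics/w_tray.png

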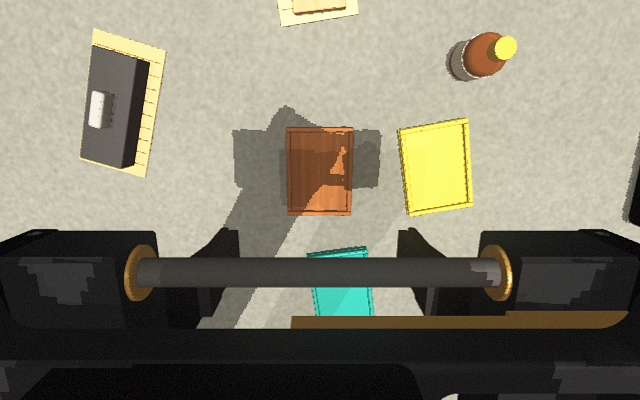

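Tray at (286–354, 127–216), decoys at (435,167) and (340,280). Now over the stack.

Call:
{"method": "step_arm", "body": {
  "targets": [
    [3.5,0.4,0,0,0,2,1],
    [4,0.4,0,0,0,2,1],
    [4,0.4,0,0,0,2,1],
    [4,0.4,0,0,0,2,1],
    [4,0.4,0,0,0,0,1]
  ]
}}

```text
time: 5.3
position: [0.6041, -0.243, 0.2229]
tool_rot: [-3.125, -0.32, 0.002]
ft_force: [-0.6, 0.5, 2.0]
grip_width: 0.997
grip_force: 0.0
```

Call:
{"method": "step_arm", "body": {
  "targets": [
    [4,0.4,0,0,0,0,1],
    [1.5,0.4,0,0,0,0,1],
    [0,0,0,0,0,0,1],
    [0,0,0,0,0,0,1],
    [0,0,0,0,0,0,1]
  ]
}}

```text
time: 5.72
position: [0.6556, -0.2373, 0.224]
tool_rot: [3.125, 0.313, -0.002]
ft_force: [-0.4, 0.5, -0.3]
grip_width: 1.0
grip_force: 0.0
```

Call:
{"method": "step_arm", "body": {
  "targets": [
    [0,0,0,0,0,0,1],
    [0,0,0,0,0,0,1],
    [0,0,0,0,0,0,1],
    [0,0,0,0,0,0,1],
    [0,0,0,0,0,0,1]
  ]
}}

```text
time: 6.13
position: [0.6565, -0.2362, 0.2244]
tool_rot: [-3.125, -0.315, -0.001]
ft_force: [-0.1, -0.3, 0.1]
grip_width: 0.998
grip_force: 0.0
```

```bash
python3 -c "
from h import *
st=look('w_stack')
print('tray',hseg('w_tray',.0115,.02,(270,110,370,225),.014))
st=pickle.load(open('pics/w_tray.pkl','rb'))
im=cv2.imread('pics/w_tray.png');H,S,V=cv2.split(cv2.cvtColor(im,cv2.COLOR_BGR2HSV))
print('tray',rect('wrist',((S>110)&(H<18)).astype(np.uint8),(270,110,370,225),.014,st))
b=(230,60,420,228)
for n,z in dict(small=.104,medium=.074,large=.044,board=.014).items(): print(n,hseg('w_stack',z-.006,.2,b,z))
print('rib',hseg('w_stack',.117,.2,b,.124))
"
```

```text
6.13 [ 0.6565 -0.2362  0.2244] toolx 11.51 tilt [0.0007 0.0004] ft [-0.1 -0.3  0.1] j7 [-0.28  0.53  0.9   1.3  -0.41  1.5  -0.79] 0.007
tray (array([ 402.9, -266. ,  113.5,   83.7,    3.3]), np.float64(14.4), np.int64(1384))
tray [ 403.  -266.3  113.5   83.6    3.4]
small (array([ 662. , -243. ,   58.3,   33.5,   12.7]), np.float64(105.2), np.int64(1987))
medium (array([ 660.9, -243.2,   73.8,   44.9,   11.5]), np.float64(104.7), np.int64(2779))
large (array([ 660. , -242.6,   91.7,   55.9,    9.5]), np.float64(104.0), np.int64(3599))
board (array([ 661.7, -243. ,  149.7,   60.5,    9.5]), np.float64(60.5), np.int64(5595))
rib (array([ 662.8, -243.3,   39.1,   13.2,   11.6]), np.float64(124.6), np.int64(619))
```

View pics/w_stack.png

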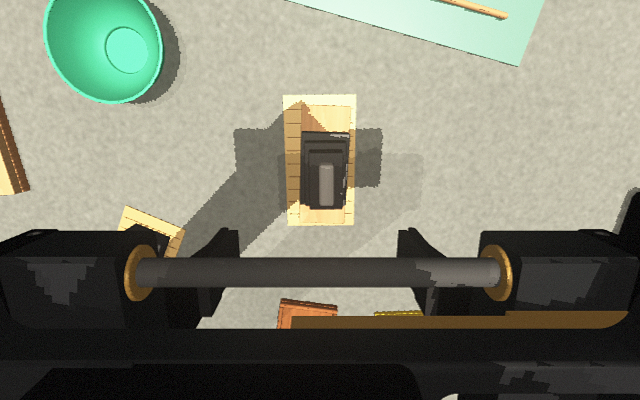

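Stack: small rib at (326,185), layers nested below; height segmentation gives small at (662.4,-243.2), yaw about 12°. Descending to grip the rib.

Call:
{"method": "step_arm", "body": {
  "targets": [
    [0.3,-0.3,-2.5,0,0,0.5,0.6],
    [0.3,-0.4,-3,0,0,0,0.5],
    [0,0,-3,0,0,0,0.4],
    [0,0,-2,0,0,0,0.4],
    [0,0,-1.1,0,0,0,0.4]
  ],
  "force": 30
}}

```text
time: 6.6
position: [0.6612, -0.2422, 0.1046]
tool_rot: [-3.122, -0.329, 0.006]
ft_force: [0.5, 0.2, -0.7]
grip_width: 0.706
grip_force: 0.0
```

Call:
{"method": "step_arm", "body": {
  "targets": [
    [0,0,0,0,0,0,0.4],
    [0,0,0,0,0,0,0.3],
    [0,0,0,0,0,0,0.2],
    [0,0,0,0,0,0,0],
    [0,0,0,0,0,0,0]
  ]
}}

```text
time: 7.02
position: [0.6636, -0.2437, 0.1097]
tool_rot: [3.123, 0.329, 0.004]
ft_force: [0.2, 0.1, -0.7]
grip_width: 0.325
grip_force: 0.0
```

Call:
{"method": "step_arm", "body": {
  "targets": [
    [0,0,0,0,0,0,0],
    [0,0,0,0,0,0,0],
    [0,0,0,0,0,0,0],
    [0,0,0,0,0,0,0],
    [0,0,0,0,0,0,0]
  ]
}}

```text
time: 7.43
position: [0.6627, -0.2432, 0.108]
tool_rot: [3.124, 0.329, -0.0]
ft_force: [-0.5, 0.5, 0.5]
grip_width: 0.019
grip_force: 0.0
```

```bash
python3 -c "
from h import *
st=look('w_g1'); print(st['grip_width'],st['grip_force'])
im,d=save('scene','s1'); im=im[150:350,180:420,::-1]
w=cv2.imread('pics/w_g1.png')[60:400,170:470]
a=cv2.resize(im,None,fx=1.9,fy=1.9)[:340]
cv2.imwrite('pics/g1.png',np.hstack([w,a]))
"
```

```text
7.43 [ 0.6627 -0.2432  0.108 ] toolx 12.02 tilt [-0.0001 -0.0001] ft [-0.5  0.5  0.5] j7 [-0.26  0.62  0.86  1.43 -0.47  1.31 -0.74] 0.002
0.01871256554333796 0.0
```

View pics/g1.png

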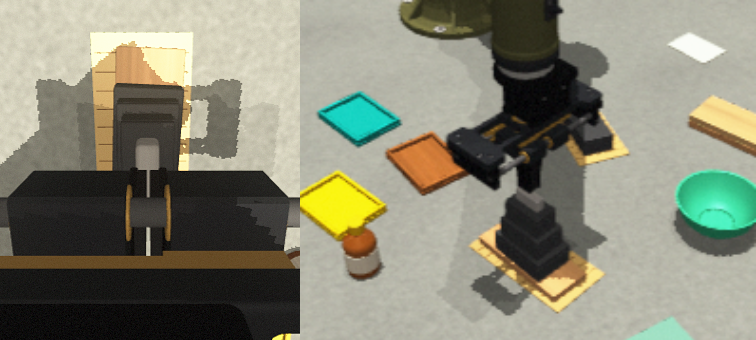

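The fingers closed on nothing: in the crop the rib at (147,155) is still free, with the fingertips behind or above it. I'll check the geometry.

```bash
python3 -c "
from h import *
p=ctrl.camera_params('wrist');H=np.linalg.inv(p['hand_eye']);K=p['intrinsics']
for t in [(0,0,0),(0,0,-.0187),(0,0,-.04),(.02,0,-.016),(.02,0,0)]:
    c=H@np.r_[t,1]; print(t,(K@c[:3]/c[2])[:2].round(),c[2].round(3))
d=np.load('pics/w_g1.npy'); im=cv2.imread('pics/w_g1.png')
for v in range(180,330,6): print(v,d[v,[295,303,310,317,324,331,340]].round(3),im[v,[303,317,331]].max(1))
"
```

```text
(0, 0, 0) [317. 227.] 0.2
(0, 0, -0.0187) [317. 238.] 0.182
(0, 0, -0.04) [317. 254.] 0.161
(0.02, 0, -0.016) [317. 204.] 0.179
(0.02, 0, 0) [317. 196.] 0.195
180 [0.202 0.203 0.204 0.204 0.204 0.202 0.202] [57 57 58]
186 [0.195 0.197 0.198 0.197 0.196 0.196 0.198] [64 64 65]
192 [0.198 0.198 0.197 0.198 0.197 0.198 0.197] [61 68 64]
198 [0.199 0.198 0.193 0.194 0.196 0.198 0.198] [ 59 103  60]
204 [0.2   0.2   0.182 0.181 0.183 0.2   0.199] [ 60 101  60]
210 [0.201 0.201 0.18  0.18  0.179 0.201 0.2  ] [ 63 144  61]
216 [0.202 0.201 0.181 0.18  0.181 0.201 0.2  ] [ 55 150  58]
222 [0.203 0.203 0.181 0.182 0.181 0.203 0.203] [ 55 147  59]
228 [0.203 0.171 0.182 0.183 0.183 0.171 0.205] [ 22 150  19]
234 [0.088 0.162 0.168 0.183 0.168 0.163 0.089] [ 24 134  28]
240 [0.084 0.155 0.159 0.183 0.158 0.155 0.087] [ 17 139  22]
246 [0.082 0.148 0.152 0.186 0.151 0.148 0.   ] [ 20 136  24]
252 [0.079 0.142 0.145 0.186 0.144 0.145 0.078] [ 19 138  31]
258 [0.08  0.    0.087 0.086 0.086 0.085 0.079] [45 41 45]
264 [0.08  0.083 0.083 0.082 0.084 0.085 0.079] [60 60 61]
270 [0.079 0.081 0.083 0.083 0.083 0.082 0.077] [66 70 64]
276 [0.08  0.083 0.083 0.082 0.084 0.083 0.079] [66 63 65]
282 [0.079 0.083 0.083 0.083 0.084 0.084 0.079] [68 63 64]
288 [0.079 0.124 0.128 0.332 0.127 0.126 0.078] [ 13 196  31]
294 [0.078 0.123 0.127 0.333 0.128 0.127 0.079] [ 11 195  33]
300 [0.079 0.123 0.129 0.336 0.129 0.129 0.079] [ 19 193  32]
306 [0.079 0.122 0.129 0.337 0.13  0.13  0.08 ] [ 14 200  28]
312 [0.079 0.123 0.129 0.339 0.129 0.129 0.078] [ 15 204  30]
318 [0.075 0.076 0.075 0.076 0.075 0.076 0.075] [98 99 98]
324 [0.074 0.073 0.075 0.073 0.074 0.073 0.072] [104 102 104]
```

The depth shows the finger front face ending about 25 mm behind the nominal TCP (bottom edge at row ~226), so the real fingertips are still above the rib. I'll reopen, lower carefully and check.

Call:
{"method": "step_arm", "body": {
  "targets": [
    [0,0,0,0,0,0,0.4],
    [0,0,0,0,0,0,0.4],
    [0,0,0,0,0,0,0.4],
    [0,0,0,0,0,0,0.4],
    [0,0,0,0,0,0,0.4]
  ]
}}

```text
time: 7.95
position: [0.6627, -0.2432, 0.108]
tool_rot: [3.124, 0.329, -0.0]
ft_force: [-0.8, -0.2, -0.5]
grip_width: 0.3
grip_force: 0.0
```

Call:
{"method": "step_arm", "body": {
  "targets": [
    [0,0,-0.3,0,0,0,0.4],
    [0,0,-0.4,0,0,0,0.4],
    [0,0,-0.4,0,0,0,0.4],
    [0,0,-0.2,0,0,0,0.4],
    [0,0,0,0,0,0,0.4]
  ]
}}

```text
time: 8.37
position: [0.6622, -0.2429, 0.094]
tool_rot: [-3.124, -0.329, 0.002]
ft_force: [0.6, 0.8, -0.6]
grip_width: 0.398
grip_force: 0.0
```

```bash
python3 -c "
from h import *
st=look('w_g2'); print(st['grip_width'])
d=np.load('pics/w_g2.npy')
for v in range(206,256,4): print(v,d[v,270:366:6].round(3))
"
```

```text
8.37 [ 0.6622 -0.2429  0.094 ] toolx 12.02 tilt [-0.0014  0.0004] ft [ 0.6  0.8 -0.6] j7 [-0.26  0.63  0.85  1.44 -0.48  1.29 -0.73] 0.011
0.3984628487878435
206 [0.292 0.291 0.248 0.216 0.185 0.186 0.186 0.176 0.176 0.176 0.185 0.186
 0.185 0.217 0.29  0.291]
210 [0.292 0.293 0.248 0.218 0.186 0.186 0.17  0.168 0.168 0.169 0.185 0.186
 0.185 0.217 0.293 0.292]
214 [0.294 0.294 0.249 0.218 0.186 0.186 0.168 0.166 0.166 0.166 0.17  0.187
 0.187 0.218 0.294 0.293]
218 [0.295 0.295 0.251 0.219 0.188 0.188 0.168 0.166 0.166 0.166 0.17  0.187
 0.187 0.219 0.294 0.295]
222 [0.295 0.295 0.251 0.218 0.187 0.187 0.168 0.167 0.167 0.168 0.169 0.188
 0.188 0.22  0.295 0.296]
226 [0.296 0.297 0.253 0.219 0.189 0.189 0.168 0.168 0.167 0.167 0.17  0.189
 0.188 0.221 0.296 0.296]
230 [0.168 0.169 0.172 0.221 0.189 0.189 0.169 0.168 0.167 0.168 0.17  0.189
 0.189 0.222 0.173 0.168]
234 [0.162 0.166 0.167 0.222 0.189 0.19  0.169 0.169 0.168 0.168 0.172 0.188
 0.189 0.221 0.166 0.166]
238 [0.157 0.161 0.162 0.223 0.19  0.191 0.171 0.169 0.168 0.169 0.172 0.191
 0.191 0.222 0.162 0.162]
242 [0.153 0.156 0.156 0.223 0.191 0.191 0.171 0.169 0.169 0.171 0.171 0.192
 0.19  0.224 0.157 0.155]
246 [0.149 0.152 0.155 0.224 0.191 0.192 0.171 0.17  0.171 0.17  0.173 0.192
 0.192 0.224 0.151 0.151]
250 [0.147 0.146 0.155 0.225 0.193 0.192 0.172 0.17  0.171 0.171 0.173 0.193
 0.193 0.226 0.151 0.147]
254 [0.143 0.143 0.156 0.226 0.193 0.194 0.173 0.172 0.172 0.172 0.173 0.192
 0.194 0.226 0.15  0.143]
```

Confirmed: tips about 26 mm behind the nominal TCP and straddling the rib. Down 1.2 cm and close.

Call:
{"method": "step_arm", "body": {
  "targets": [
    [0,0,-0.3,0,0,0,0.4],
    [0,0,-0.4,0,0,0,0.4],
    [0,0,-0.3,0,0,0,0.4],
    [0,0,-0.2,0,0,0,0.4],
    [0,0,0,0,0,0,0.3]
  ]
}}

```text
time: 8.83
position: [0.6623, -0.243, 0.0822]
tool_rot: [-3.124, -0.329, 0.002]
ft_force: [-0.1, 0.3, -1.0]
grip_width: 0.376
grip_force: 0.0
```

Call:
{"method": "step_arm", "body": {
  "targets": [
    [0,0,0,0,0,0,0.1],
    [0,0,0,0,0,0,0],
    [0,0,0,0,0,0,0],
    [0,0,0,0,0,0,0],
    [0,0,0,0,0,0,0]
  ],
  "force": 35
}}

```text
time: 9.25
position: [0.6628, -0.2432, 0.0832]
tool_rot: [3.124, 0.329, 0.0]
ft_force: [-0.5, 1.4, 1.3]
grip_width: 0.156
grip_force: 35.0
```

Call:
{"method": "step_arm", "body": {
  "targets": [
    [0,0,0,0,0,0,0],
    [0,0,0,0,0,0,0],
    [0,0,0,0,0,0,0],
    [0,0,0,0,0,0,0],
    [0,0,0,0,0,0,0]
  ]
}}

```text
time: 9.67
position: [0.6628, -0.2431, 0.0832]
tool_rot: [3.124, 0.329, 0.0]
ft_force: [0.4, 0.9, 1.8]
grip_width: 0.161
grip_force: 35.0
```

Gripped (35 N, width 14 mm). Lift vertically, carry to above the bar, turn -25.4°.

Call:
{"method": "step_arm", "body": {
  "targets": [
    [0,0,0.3,0,0,0,0],
    [0,0,0.7,0,0,0,0],
    [0,0,1,0,0,0,0],
    [0,0,1,0,0,0,0],
    [0,0,1,0,0,0,0]
  ]
}}

```text
time: 10.08
position: [0.6628, -0.2435, 0.1243]
tool_rot: [3.124, 0.328, 0.001]
ft_force: [-0.0, -0.8, -1.8]
grip_width: 0.156
grip_force: 35.0
```

Call:
{"method": "step_arm", "body": {
  "targets": [
    [0,0,1.5,0,0,0,0],
    [-0.8,0.9,1.5,0,0,-1.4,0],
    [-1.5,1.7,1,0,0,-3,0],
    [-2,2.4,0,0,0,-3,0],
    [-2.5,2.8,0,0,0,-3,0]
  ]
}}

```text
time: 10.5
position: [0.5952, -0.1668, 0.1651]
tool_rot: [3.139, 0.036, 0.005]
ft_force: [0.3, 0.4, -1.6]
grip_width: 0.156
grip_force: 35.0
```

Call:
{"method": "step_arm", "body": {
  "targets": [
    [-2.5,2.8,0,0,0,-3,0],
    [-2.5,2.8,0,0,0,-3,0],
    [-2.5,2.8,0,0,0,-3,0],
    [-2.2,2.6,0,0,0,-3,0],
    [-1.5,2,0,0,0,-3,0]
  ]
}}

```text
time: 10.92
position: [0.4817, -0.0348, 0.1633]
tool_rot: [-3.117, 0.366, 0.002]
ft_force: [-0.1, -0.3, -2.7]
grip_width: 0.16
grip_force: 35.0
```

Call:
{"method": "step_arm", "body": {
  "targets": [
    [-1,1.2,0,0,0,0,0],
    [-0.7,0.6,0,0,0,0,0],
    [0,0,0,0,0,0,0],
    [0,0,0,0,0,0,0],
    [0,0,0,0,0,0,0]
  ]
}}

```text
time: 11.33
position: [0.4674, -0.0195, 0.1637]
tool_rot: [-3.12, 0.367, -0.002]
ft_force: [0.6, -1.1, -2.9]
grip_width: 0.157
grip_force: 35.0
```

```bash
python3 -c "
from h import *
st=look('w_c1'); print(st['grip_width'],st['position']*100-[46.52,-1.72,0])
cv2.imwrite('pics/c1w.png',cv2.imread('pics/w_c1.png')[:300,150:500])
"
```

```text
11.33 [ 0.4674 -0.0195  0.1637] toolx -13.4 tilt [0.0012 0.0003] ft [ 0.6 -1.1 -2.9] j7 [-1.05 -0.15  0.97  1.96  0.13  1.27 -1.92] 0.02
0.1566774899945192 [ 0.21733301 -0.2347208  16.37483333]
```

View pics/c1w.png

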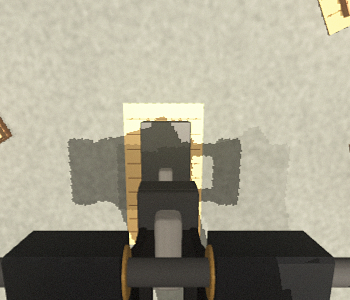

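The small weight is held and aligned above the bar; the bar's rib is visible at (166,170). Correct by about 2 mm and descend to just above the rib.

Call:
{"method": "step_arm", "body": {
  "targets": [
    [-0.1,0.1,-1,0,0,0,0],
    [-0.1,0.1,-2.5,0,0,0,0],
    [0,0,-3,0,0,0,0],
    [0,0,-2,0,0,0,0],
    [0,0,-1,0,0,0,0]
  ]
}}

```text
time: 11.8
position: [0.4623, -0.0176, 0.0648]
tool_rot: [3.117, -0.365, -0.006]
ft_force: [-0.4, 0.6, -3.8]
grip_width: 0.154
grip_force: 35.0
```

Call:
{"method": "step_arm", "body": {
  "targets": [
    [0,0,-0.2,0,0,0,0],
    [0,0,0,0,0,0,0],
    [0,0,0,0,0,0,0],
    [0,0,0,0,0,0,0],
    [0,0,0,0,0,0,0]
  ]
}}

```text
time: 12.22
position: [0.4655, -0.0161, 0.0669]
tool_rot: [-3.12, 0.363, -0.002]
ft_force: [0.1, -0.4, -4.2]
grip_width: 0.157
grip_force: 35.0
```

```bash
python3 -c "
from h import *
st=look('w_c2'); print((st['position']*100-[46.52,-1.72,4.12]).round(2))
b=(270,90,370,228)
print('bar front edges',hseg('w_c2',.026,.036,b,.032)); print('small',hseg('w_c2',.078,.096,b,.086),hseg('w_c2',.098,.12,b,.108))
"
```

```text
12.22 [ 0.4655 -0.0161  0.0669] toolx -13.28 tilt [0.0016 0.0007] ft [ 0.1 -0.4 -4.2] j7 [-1.05  0.03  1.05  2.08 -0.03  1.05 -1.78] 0.005
[0.03 0.11 2.57]
bar front edges (array([490.5, -23.2,  76.9,  49.8, -13.3]), np.float64(32.7), np.int64(4612))
small (array([483.5, -21.2,  34.2,  22.7,  76.7]), np.float64(88.5), np.int64(2034)) (array([483.8, -21.4,  13.3,   7.2,  76.7]), np.float64(106.9), np.int64(373))
```

Call:
{"method": "step_arm", "body": {
  "targets": [
    [0,-0.1,-0.4,0,0,0,0],
    [0,0,-0.6,0,0,0,0],
    [0,0,-0.6,0,0,0,0],
    [0,0,-0.4,0,0,0,0],
    [0,0,-0.2,0,0,0,0]
  ]
}}

```text
time: 12.68
position: [0.4638, -0.0174, 0.043]
tool_rot: [3.119, -0.363, -0.003]
ft_force: [0.3, -0.8, -2.8]
grip_width: 0.154
grip_force: 35.0
```

Call:
{"method": "step_arm", "body": {
  "targets": [
    [0,0,-0.1,0,0,0,0],
    [0,0,-0.1,0,0,0,0],
    [0,0,0,0,0,0,0],
    [0,0,0,0,0,0,0],
    [0,0,0,0,0,0,0]
  ]
}}

```text
time: 13.1
position: [0.4647, -0.0172, 0.0422]
tool_rot: [-3.12, 0.363, -0.0]
ft_force: [0.5, 0.1, -2.8]
grip_width: 0.16
grip_force: 35.0
```

Call:
{"method": "step_arm", "body": {
  "targets": [
    [0,0,-0.05,0,0,0,0],
    [0,0,-0.05,0,0,0,0],
    [0,0,0,0,0,0,0],
    [0,0,0,0,0,0,0],
    [0,0,0,0,0,0,0]
  ]
}}

```text
time: 13.52
position: [0.4646, -0.0172, 0.0411]
tool_rot: [-3.121, 0.363, 0.0]
ft_force: [-0.5, -0.3, -3.1]
grip_width: 0.155
grip_force: 35.0
```

Call:
{"method": "step_arm", "body": {
  "targets": [
    [0,0,-0.05,0,0,0,0],
    [0,0,-0.05,0,0,0,0],
    [0,0,0,0,0,0,0],
    [0,0,0,0,0,0,0],
    [0,0,0,0,0,0,0]
  ]
}}

```text
time: 13.93
position: [0.4647, -0.017, 0.041]
tool_rot: [-3.12, 0.363, 0.002]
ft_force: [-3.6, 1.1, 8.7]
grip_width: 0.156
grip_force: 35.0
```

Seated at the expected height. Release, retreat, and verify.

Call:
{"method": "step_arm", "body": {
  "targets": [
    [0,0,0.08,0,0,0,0],
    [0,0,0,0,0,0,0],
    [0,0,0,0,0,0,0.2],
    [0,0,0,0,0,0,0.4],
    [0,0,0,0,0,0,0.4]
  ]
}}

```text
time: 14.35
position: [0.4648, -0.0173, 0.041]
tool_rot: [3.12, -0.363, 0.001]
ft_force: [-0.0, -0.7, -0.2]
grip_width: 0.277
grip_force: 0.0
```

Call:
{"method": "step_arm", "body": {
  "targets": [
    [0,0,0,0,0,0,0.4],
    [0,0,0.5,0,0,0,0.4],
    [0,0,1,0,0,0,0.4],
    [0,0,2,0,0,0,0.4],
    [0,0,3,0,0,0,0.4]
  ]
}}

```text
time: 14.77
position: [0.4626, -0.0179, 0.1051]
tool_rot: [3.117, -0.364, -0.006]
ft_force: [-0.2, 1.1, -0.1]
grip_width: 0.392
grip_force: 0.0
```

Call:
{"method": "step_arm", "body": {
  "targets": [
    [0,0,4,0,0,0,0.5],
    [0,0,4,0,0,0,0.5],
    [0,0,1,0,0,0,0.5],
    [0,0,0,0,0,0,0.5],
    [0,0,0,0,0,0,0.5]
  ]
}}

```text
time: 15.18
position: [0.4647, -0.0171, 0.1961]
tool_rot: [-3.119, 0.363, -0.001]
ft_force: [-0.2, 0.7, 0.0]
grip_width: 0.502
grip_force: 0.0
```

```bash
python3 -c "
from h import *
st=look('w_d1')
b=(270,90,370,228)
print('bar',hseg('w_d1',.024,.12,b,.032)); print('small',hseg('w_d1',.055,.12,b,.062)); print('rib',hseg('w_d1',.075,.12,b,.082))
"
```

```text
15.18 [ 0.4647 -0.0171  0.1961] toolx -13.27 tilt [0.0008 0.0011] ft [-0.2  0.7  0. ] j7 [-1.08 -0.2   0.96  1.92  0.17  1.34 -1.97] 0.045
bar (array([466.9, -17.6, 124.5,  49.9, -13.3]), np.float64(33.4), np.int64(4855))
small (array([464.5, -17.8,  57.2,  33.9, -13.2]), np.float64(63.2), np.int64(1780))
rib (array([465.1, -17.9,  40. ,  12.9, -13.2]), np.float64(82.4), np.int64(552))
```

Small is fully home: top at 62–63 mm, rib at 82 mm, yaw matches, bar unmoved. Back to the stack for the medium weight.

Call:
{"method": "step_arm", "body": {
  "targets": [
    [2,-2.2,0,0,0,3,0.5],
    [2.5,-2.9,0,0,0,3,0.5],
    [2.5,-2.9,0,0,0,3,0.5],
    [2.5,-2.9,0,0,0,3,0.5],
    [2.5,-2.9,0,0,0,3,0.5]
  ]
}}

```text
time: 15.65
position: [0.571, -0.1388, 0.1931]
tool_rot: [-3.141, -0.011, 0.014]
ft_force: [0.3, 0.7, 2.1]
grip_width: 0.497
grip_force: 0.0
```

Call:
{"method": "step_arm", "body": {
  "targets": [
    [2.5,-2.9,0,0,0,3,0.5],
    [2.5,-2.9,0,0,0,3,0.5],
    [2,-2,0,0,0,3,0.5],
    [0.8,-1,0,0,0,1.3,0.5],
    [0,0,0,0,0,0,0.5]
  ]
}}

```text
time: 16.07
position: [0.6477, -0.2316, 0.1922]
tool_rot: [3.128, 0.277, -0.016]
ft_force: [-0.1, 0.4, -0.2]
grip_width: 0.496
grip_force: 0.0
```

Call:
{"method": "step_arm", "body": {
  "targets": [
    [0,0,0,0,0,0,0.5],
    [0,0,0,0,0,0,0.5],
    [0,0,0,0,0,0,0.5],
    [0,0,0,0,0,0,0.5],
    [0,0,0,0,0,0,0.5]
  ]
}}

```text
time: 16.48
position: [0.6488, -0.226, 0.1962]
tool_rot: [-3.127, -0.286, 0.006]
ft_force: [-0.4, 0.1, 0.5]
grip_width: 0.5
grip_force: 0.0
```

```bash
python3 -c "
from h import *
st=look('w_m')
b=(230,60,420,228)
for n,z in dict(mrib=.094,medium=.074,large=.044,board=.014).items(): print(n,hseg('w_m',z-.006,.2,b,z))
"
```

```text
16.48 [ 0.6488 -0.226   0.1962] toolx 10.47 tilt [-0.004   0.0015] ft [-0.4  0.1  0.5] j7 [-0.37  0.56  1.    1.37 -0.47  1.46 -0.78] 0.008
mrib (array([ 663.2, -242.9,   39.8,   13.2,   11.1]), np.float64(94.5), np.int64(617))
medium (array([ 663. , -242.7,   70.3,   44.8,   11.9]), np.float64(75.0), np.int64(3155))
large (array([ 662.3, -242.5,   86.8,   55.9,   10.1]), np.float64(74.6), np.int64(4106))
board (array([ 661.9, -243.5,  149.8,   61.8,    9.8]), np.float64(45.8), np.int64(6575))
```

Call:
{"method": "step_arm", "body": {
  "targets": [
    [0.5,-0.6,-1.5,0,-0.2,0.7,0.5],
    [0.6,-0.7,-3,0,0,0.6,0.4],
    [0.3,-0.4,-3,0,0,0,0.4],
    [0,0,-2,0,0,0,0.4],
    [0,0,-1,0,0,0,0.4]
  ]
}}

```text
time: 16.95
position: [0.6609, -0.2439, 0.0862]
tool_rot: [-3.123, -0.319, 0.009]
ft_force: [-1.5, 0.1, 0.2]
grip_width: 0.407
grip_force: 0.0
```

Call:
{"method": "step_arm", "body": {
  "targets": [
    [0,0,0,0,0,0,0.4],
    [0,0,0,0,0,0,0.4],
    [0,0,0,0,0,0,0.4],
    [0,0,0,0,0,0,0.4],
    [0,0,0,0,0,0,0.4]
  ]
}}

```text
time: 17.37
position: [0.6637, -0.2448, 0.0925]
tool_rot: [3.125, 0.32, 0.002]
ft_force: [0.4, -0.4, -0.0]
grip_width: 0.402
grip_force: 0.0
```

```bash
python3 -c "
from h import *
st=look('w_m2'); print((st['position']*100-[66.31,-24.28,5.3]).round(2))
"
```

```text
17.37 [ 0.6637 -0.2448  0.0925] toolx 11.71 tilt [ 0.0014 -0.0002] ft [ 0.4 -0.4 -0. ] j7 [-0.3   0.67  0.93  1.44 -0.54  1.3  -0.7 ] 0.005
[ 0.06 -0.2   3.95]
```

Call:
{"method": "step_arm", "body": {
  "targets": [
    [-0.1,0.2,-0.6,0,0,0,0.4],
    [0,0,-1.2,0,0,0,0.4],
    [0,0,-1.2,0,0,0,0.4],
    [0,0,-0.6,0,0,0,0.4],
    [0,0,-0.3,0,0,0,0.4]
  ]
}}

```text
time: 17.83
position: [0.6606, -0.2416, 0.0493]
tool_rot: [-3.123, -0.32, 0.007]
ft_force: [-0.4, 0.4, -0.6]
grip_width: 0.397
grip_force: 0.0
```

Call:
{"method": "step_arm", "body": {
  "targets": [
    [0,0,0,0,0,0,0.4],
    [0,0,0,0,0,0,0.2],
    [0,0,0,0,0,0,0],
    [0,0,0,0,0,0,0],
    [0,0,0,0,0,0,0]
  ]
}}

```text
time: 18.25
position: [0.6621, -0.2426, 0.0524]
tool_rot: [-3.125, -0.32, 0.0]
ft_force: [-0.3, -0.1, 0.0]
grip_width: 0.184
grip_force: 0.0
```

Call:
{"method": "step_arm", "body": {
  "targets": [
    [0,0,0,0,0,0,0],
    [0,0,0,0,0,0,0],
    [0,0,0,0,0,0,0],
    [0,0,0,0,0,0,0],
    [0,0,0,0,0,0,0]
  ],
  "force": 45
}}

```text
time: 18.67
position: [0.6621, -0.2427, 0.0524]
tool_rot: [-3.125, -0.32, 0.001]
ft_force: [1.0, -0.3, 2.7]
grip_width: 0.155
grip_force: 45.0
```

Call:
{"method": "step_arm", "body": {
  "targets": [
    [0,0,0.3,0,0,0,0],
    [0,0,0.7,0,0,0,0],
    [0,0,1,0,0,0,0],
    [0,0,1.5,0,0,0,0],
    [0,0,2,0,0,0,0]
  ]
}}

```text
time: 19.08
position: [0.6607, -0.2417, 0.1065]
tool_rot: [-3.123, -0.32, 0.006]
ft_force: [0.9, 0.9, -4.8]
grip_width: 0.155
grip_force: 45.0
```

Call:
{"method": "step_arm", "body": {
  "targets": [
    [-0.4,0.6,2.5,0,0,0,0],
    [-0.8,1.3,2.5,0,0,0,0],
    [-1.2,2,2,0,0,0,0],
    [-1.5,2.6,1.5,0,0,0,0],
    [-1.5,2.6,0.5,0,0,0,0]
  ]
}}

```text
time: 19.5
position: [0.6082, -0.1527, 0.2009]
tool_rot: [3.125, 0.316, 0.006]
ft_force: [0.1, 0.5, -5.2]
grip_width: 0.156
grip_force: 45.0
```

Call:
{"method": "step_arm", "body": {
  "targets": [
    [-1.5,2.6,0,0,0,0,0],
    [-1.5,2.6,0,0,0,-1,0],
    [-1.5,2.6,0,0,0,-1,0],
    [-1.5,2.6,0,0,0,-1,0],
    [-1.5,2.6,0,0,0,-1,0]
  ]
}}

```text
time: 19.92
position: [0.5317, -0.0212, 0.1973]
tool_rot: [-3.133, -0.206, 0.002]
ft_force: [-0.4, 0.5, -5.3]
grip_width: 0.156
grip_force: 45.0
```

Call:
{"method": "step_arm", "body": {
  "targets": [
    [-1.5,2.6,0,0,0,-0.6,0],
    [-1.5,2.6,0,0,0,0,0],
    [-1.5,2.6,0,0,0,0,0],
    [-1.5,2.6,0,0,0,0,0],
    [-1.5,2.6,0,0,0,0,0]
  ]
}}

```text
time: 20.33
position: [0.4571, 0.1088, 0.1979]
tool_rot: [-3.132, -0.19, 0.001]
ft_force: [1.3, 1.2, -6.5]
grip_width: 0.152
grip_force: 45.0
```

Call:
{"method": "step_arm", "body": {
  "targets": [
    [-1.5,2.6,0,0,0,0,0],
    [-1.5,2.6,0,0,0,0,0],
    [-1.5,2.6,0,0,0,0,0],
    [-1.5,2.6,0,0,0,0,0],
    [-1.5,2.6,0,0,0,0,0]
  ]
}}

```text
time: 20.75
position: [0.3825, 0.2386, 0.1978]
tool_rot: [-3.133, -0.189, 0.002]
ft_force: [0.6, 0.0, -6.2]
grip_width: 0.157
grip_force: 45.0
```

```bash
python3 -c "
from h import *
st=look('w_b2'); print(st['grip_width'])
"
```

```text
20.75 [0.3825 0.2386 0.1978] toolx 6.92 tilt [-0.0013  0.0029] ft [ 0.6  0.  -6.2] j7 [-1.39 -0.18  0.7   1.94  0.11  1.34 -2.17] 0.671
0.15689943693696562
```

Call:
{"method": "step_arm", "body": {
  "targets": [
    [-1.3,2.2,0,0,0,0,0],
    [-1.2,2,0,0,0,0,0],
    [-0.8,1.4,0,0,0,0,0],
    [-0.3,0.6,0,0,0,0,0],
    [0,0,0,0,0,0,0]
  ]
}}

```text
time: 21.22
position: [0.3465, 0.3012, 0.1973]
tool_rot: [-3.134, -0.196, 0.002]
ft_force: [0.6, -0.4, -6.6]
grip_width: 0.161
grip_force: 45.0
```

Call:
{"method": "step_arm", "body": {
  "targets": [
    [0,0,0,0,0,0,0],
    [0,0,0,0,0,0,0],
    [0,0,0,0,0,0,0],
    [0,0,0,0,0,0,0],
    [0,0,0,0,0,0,0]
  ]
}}

```text
time: 21.63
position: [0.3472, 0.3, 0.1969]
tool_rot: [-3.135, -0.192, 0.002]
ft_force: [0.0, 0.0, -6.3]
grip_width: 0.155
grip_force: 45.0
```

```bash
python3 -c "
from h import *
st=look('w_b3')
"
```

```text
21.63 [0.3472 0.3    0.1969] toolx 7.01 tilt [-0.0012  0.0008] ft [ 0.   0.  -6.3] j7 [-1.44 -0.14  0.62  1.92  0.08  1.33 -2.29] 0.005
```

View pics/w_b3.png

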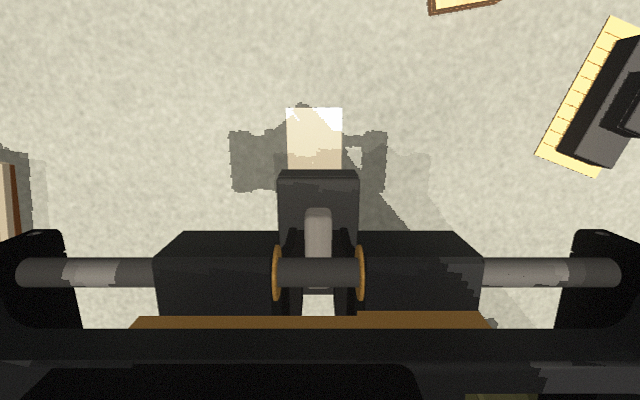

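Medium is held with its front at (318,172). Blotter: front edge at row 107, cols 286–342, parallel to the tool. Computing the remaining shift.

```bash
python3 -c "
from h import *
f='w_b3';st=pickle.load(open('pics/w_b3.pkl','rb'))
im=cv2.imread('pics/w_b3.png').astype(int)
print(im[100:114:1,292].tolist()); print(im[150,278:296].tolist()); print(im[150,334:352].tolist())
P=ray('wrist',[(286,107),(342,107),(288,168),(343.5,168)],.002,st)*1000
print(P.round(1)); e=P[1]-P[0]; print(np.linalg.norm(e),np.degrees(np.arctan2(e[1],e[0]))+90, np.degrees(np.arctan2(*(P[0]-P[2])[::-1])),np.degrees(np.arctan2(*(P[1]-P[3])[::-1])))
th=np.radians(7.1); c=(P[0]+P[1])/2-45*np.array([np.cos(th),np.sin(th)]); print('center',c.round(1))
b=(250,150,390,228); print(hseg(f,.205,.22,b,.2185),hseg(f,.225,.26,b,.2385))
"
```

```text
[[188, 210, 212], [192, 212, 217], [190, 211, 215], [187, 209, 211], [183, 203, 207], [185, 206, 208], [186, 208, 212], [213, 226, 227], [255, 255, 255], [255, 255, 255], [225, 239, 246], [255, 255, 255], [255, 255, 254], [255, 255, 254]]
[[113, 132, 131], [109, 127, 128], [113, 126, 128], [113, 130, 129], [113, 129, 134], [116, 132, 135], [119, 131, 135], [120, 132, 136], [119, 131, 135], [166, 196, 209], [193, 228, 237], [197, 229, 239], [198, 229, 238], [197, 229, 238], [197, 229, 238], [199, 229, 238], [196, 228, 237], [197, 229, 239]]
[[166, 199, 216], [170, 202, 216], [170, 201, 218], [169, 201, 217], [166, 200, 216], [168, 200, 217], [172, 203, 220], [147, 175, 188], [109, 122, 127], [96, 109, 111], [96, 111, 111], [96, 107, 110], [89, 101, 104], [153, 171, 175], [175, 194, 198], [177, 194, 200], [173, 194, 196], [176, 195, 198]]
[[418.  345.3]
 [425.9 280.9]
 [347.1 336. ]
 [355.4 268.9]]
64.94242814017522 7.0231747230752575 7.47954452381321 9.630084228917136
center [377.3 307.5]
(array([370.2, 302.3,  44.8,  30. , -83. ]), np.float64(219.1), np.int64(3388)) (array([367.5, 302. ,  13.2,   9.7, -83. ]), np.float64(237.8), np.int64(496))
```

Call:
{"method": "step_arm", "body": {
  "targets": [
    [1,0.2,-1,0,0,0,0],
    [1.2,0.3,-2.5,0,0,0,0],
    [0.8,0.2,-3,0,0,0,0],
    [0,0,-3,0,0,0,0],
    [0,0,-2,0,0,0,0]
  ]
}}

```text
time: 22.1
position: [0.3763, 0.3063, 0.0794]
tool_rot: [3.134, 0.193, -0.004]
ft_force: [-0.7, 0.7, -6.9]
grip_width: 0.157
grip_force: 45.0
```

Call:
{"method": "step_arm", "body": {
  "targets": [
    [0,0,-2,0,0,0,0],
    [0,0,-1.5,0,0,0,0],
    [0,0,-0.8,0,0,0,0],
    [0,0,0,0,0,0,0],
    [0,0,0,0,0,0,0]
  ]
}}

```text
time: 22.52
position: [0.377, 0.3077, 0.0392]
tool_rot: [-3.135, -0.194, 0.001]
ft_force: [0.6, 0.4, -6.0]
grip_width: 0.155
grip_force: 45.0
```

Call:
{"method": "step_arm", "body": {
  "targets": [
    [0,0,0,0,0,0,0],
    [0,0,0,0,0,0,0],
    [0,0,0,0,0,0,0],
    [0,0,0,0,0,0,0],
    [0,0,0,0,0,0,0]
  ]
}}

```text
time: 22.93
position: [0.377, 0.3079, 0.0393]
tool_rot: [-3.134, -0.194, 0.001]
ft_force: [0.4, 0.1, -6.1]
grip_width: 0.153
grip_force: 45.0
```

```bash
python3 -c "
from h import *
st=look('w_b4'); print((st['position']*100-[37.72,30.69,1.04]).round(2))
"
```

```text
22.93 [0.377  0.3079 0.0393] toolx 7.1 tilt [-0.0007  0.0015] ft [ 0.4  0.1 -6.1] j7 [-1.39  0.13  0.7   2.05 -0.1   0.99 -2.09] 0.004
[-0.02  0.1   2.89]
```

Call:
{"method": "step_arm", "body": {
  "targets": [
    [0,-0.1,-0.4,0,0,0,0],
    [0,0,-0.7,0,0,0,0],
    [0,0,-0.7,0,0,0,0],
    [0,0,-0.5,0,0,0,0],
    [0,0,-0.3,0,0,0,0]
  ]
}}

```text
time: 23.4
position: [0.3761, 0.3059, 0.0115]
tool_rot: [3.135, 0.194, -0.004]
ft_force: [-0.3, -0.3, -6.7]
grip_width: 0.158
grip_force: 45.0
```

Call:
{"method": "step_arm", "body": {
  "targets": [
    [0,0,-0.1,0,0,0,0],
    [0,0,-0.1,0,0,0,0],
    [0,0,-0.05,0,0,0,0],
    [0,0,0,0,0,0,0],
    [0,0,0,0,0,0,0]
  ]
}}

```text
time: 23.82
position: [0.377, 0.3068, 0.0106]
tool_rot: [-3.135, -0.194, 0.001]
ft_force: [0.5, 0.5, -7.1]
grip_width: 0.159
grip_force: 45.0
```

Call:
{"method": "step_arm", "body": {
  "targets": [
    [0,0,-0.05,0,0,0,0],
    [0,0,-0.05,0,0,0,0],
    [0,0,0,0,0,0,0],
    [0,0,0,0,0,0,0],
    [0,0,0,0,0,0,0]
  ]
}}

```text
time: 24.23
position: [0.377, 0.3069, 0.0103]
tool_rot: [-3.134, -0.194, 0.002]
ft_force: [-3.3, -2.4, 5.2]
grip_width: 0.16
grip_force: 45.0
```

Contact at the expected height. Release, rise, and check.

Call:
{"method": "step_arm", "body": {
  "targets": [
    [0,0,0.08,0,0,0,0],
    [0,0,0,0,0,0,0],
    [0,0,0,0,0,0,0.2],
    [0,0,0,0,0,0,0.4],
    [0,0,0,0,0,0,0.4]
  ]
}}

```text
time: 24.65
position: [0.3774, 0.3072, 0.0106]
tool_rot: [-3.134, -0.194, -0.0]
ft_force: [-0.4, -0.1, 1.3]
grip_width: 0.276
grip_force: 0.0
```

Call:
{"method": "step_arm", "body": {
  "targets": [
    [0,0,0,0,0,0,0.4],
    [0,0,0.5,0,0,0,0.4],
    [0,0,1,0,0,0,0.4],
    [0,0,2,0,0,0,0.4],
    [0,0,3,0,0,0,0.4]
  ]
}}

```text
time: 25.07
position: [0.3757, 0.3051, 0.0748]
tool_rot: [3.133, 0.193, -0.005]
ft_force: [-0.4, 1.3, 0.6]
grip_width: 0.399
grip_force: 0.0
```

Call:
{"method": "step_arm", "body": {
  "targets": [
    [0,0,4,0,0,0,0.5],
    [0,0,4,0,0,0,0.5],
    [0,0,3,0,0,0,0.5],
    [0,0,1,0,0,0,0.5],
    [0,0,0,0,0,0,0.5]
  ]
}}

```text
time: 25.48
position: [0.3786, 0.3081, 0.199]
tool_rot: [-3.129, -0.193, -0.005]
ft_force: [-0.0, -1.2, -0.6]
grip_width: 0.496
grip_force: 0.0
```

Call:
{"method": "step_arm", "body": {
  "targets": [
    [0,0,0,0,0,0,0.5],
    [0,0,0,0,0,0,0.5],
    [0,0,0,0,0,0,0.5],
    [0,0,0,0,0,0,0.5],
    [0,0,0,0,0,0,0.5]
  ]
}}

```text
time: 25.9
position: [0.3764, 0.306, 0.194]
tool_rot: [3.134, 0.194, -0.003]
ft_force: [-0.0, 0.3, -1.1]
grip_width: 0.501
grip_force: 0.0
```

```bash
python3 -c "
from h import *
st=look('w_b5')
b=(250,60,390,228)
print('med',hseg('w_b5',.026,.12,b,.032),'rib',hseg('w_b5',.046,.12,b,.052))
im=cv2.imread('pics/w_b5.png'); cv2.imwrite('pics/b5.png',cv2.resize(im[90:240,230:410],None,fx=4,fy=4,interpolation=cv2.INTER_NEAREST))
"
```

```text
25.9 [0.3764 0.306  0.194 ] toolx 7.08 tilt [-0.0021 -0.0014] ft [-0.   0.3 -1.1] j7 [-1.44 -0.06  0.68  1.87  0.04  1.32 -2.21] 0.009
med (array([377.8, 306.5,  69.7,  44.6,   6.7]), np.float64(33.0), np.int64(2477)) rib (array([378.5, 306.3,  38.8,  12.9,   7.1]), np.float64(52.4), np.int64(474))
```

View pics/b5.png

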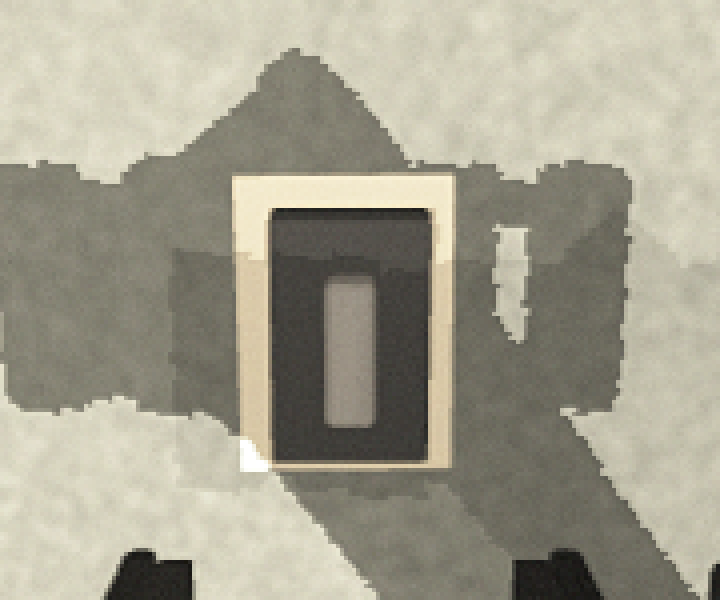

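```bash
python3 -c "
from h import *
st=pickle.load(open('pics/w_b5.pkl','rb'))
f=lambda q,z:ray('wrist',np.array(q)/4.+[230,90]-.5,z,st)*1000
for q,z in [([(233,175),(455,175),(451,468),(240,472)],.002),([(272,210),(431,210),(428,461),(272,461)],.032)]:
    P=f(q,z); print(P.mean(0).round(1),cv2.minAreaRect(P.astype(np.float32)))
"
```

```text
[376.7 307.8] ((376.4380798339844, 307.5715026855469), (91.13243103027344, 65.93569946289062), 7.088822841644287)
[379.1 306.2] ((379.07391357421875, 306.4223327636719), (71.29582214355469, 44.815608978271484), 7.070670127868652)
```

Medium sits on the card, parallel, within about 2 mm of the centre (card corners and block edges in the crop show even side margins). Good. Back for the large weight.

Call:
{"method": "step_arm", "body": {
  "targets": [
    [0.8,-1.5,0,0,0,0,0.5],
    [1.3,-2.5,0,0,0,0,0.5],
    [1.3,-2.5,0,0,0,0,0.5],
    [1.3,-2.5,0,0,0,0,0.5],
    [1.3,-2.5,0,0,0,0,0.5]
  ]
}}

```text
time: 26.37
position: [0.4372, 0.1903, 0.1949]
tool_rot: [-3.135, -0.195, 0.002]
ft_force: [1.0, 0.6, 0.1]
grip_width: 0.497
grip_force: 0.0
```

Call:
{"method": "step_arm", "body": {
  "targets": [
    [1.3,-2.5,0,0,0,0,0.5],
    [1.3,-2.5,0,0,0,0,0.5],
    [1.3,-2.5,0,0,0,0,0.5],
    [1.3,-2.5,0,0,0,0,0.5],
    [1.3,-2.5,0,0,0,0,0.5]
  ]
}}

```text
time: 26.78
position: [0.5021, 0.0653, 0.1951]
tool_rot: [-3.134, -0.194, 0.001]
ft_force: [1.0, 0.4, -0.7]
grip_width: 0.505
grip_force: 0.0
```

Call:
{"method": "step_arm", "body": {
  "targets": [
    [1.3,-2.5,0,0,0,0.5,0.5],
    [1.3,-2.5,0,0,0,0.5,0.5],
    [1.3,-2.5,0,0,0,0.5,0.5],
    [1.3,-2.5,0,0,0,0.5,0.5],
    [1.3,-2.5,0,0,0,0.5,0.5]
  ]
}}

```text
time: 27.2
position: [0.5673, -0.0593, 0.1947]
tool_rot: [-3.13, -0.265, 0.003]
ft_force: [0.2, -0.3, 0.0]
grip_width: 0.498
grip_force: 0.0
```

Call:
{"method": "step_arm", "body": {
  "targets": [
    [1.3,-2.5,0,0,0,0.5,0.5],
    [1.3,-2.5,0,0,0,0.5,0.5],
    [1.3,-2.5,0,0,0,0,0.5],
    [1.3,-2.5,0,0,0,0,0.5],
    [1.3,-2.5,0,0,0,0,0.5]
  ]
}}

```text
time: 27.62
position: [0.6323, -0.1844, 0.1941]
tool_rot: [-3.127, -0.291, 0.004]
ft_force: [-0.7, -0.4, -0.4]
grip_width: 0.498
grip_force: 0.0
```

Call:
{"method": "step_arm", "body": {
  "targets": [
    [1.3,-2.4,0,0,0,0,0.5],
    [0.8,-1.6,0,0,0,0,0.5],
    [0.5,-1,0,0,0,0,0.5],
    [0,0,0,0,0,0,0.5],
    [0,0,0,0,0,0,0.5]
  ]
}}

```text
time: 28.03
position: [0.6574, -0.234, 0.1943]
tool_rot: [-3.128, -0.288, 0.004]
ft_force: [0.2, 0.2, -0.2]
grip_width: 0.505
grip_force: 0.0
```

Call:
{"method": "step_arm", "body": {
  "targets": [
    [0,0,0,0,0,0,0.5],
    [0,0,0,0,0,0,0.5],
    [0,0,0,0,0,0,0.5],
    [0,0,0,0,0,0,0.5],
    [0,0,0,0,0,0,0.5]
  ]
}}

```text
time: 28.45
position: [0.6579, -0.2326, 0.1954]
tool_rot: [-3.127, -0.291, 0.001]
ft_force: [-0.3, -0.6, -0.2]
grip_width: 0.5
grip_force: 0.0
```

```bash
python3 -c "
from h import *
st=look('w_l')
b=(230,60,420,228)
for n,z in dict(lrib=.064,large=.044,board=.014).items(): print(n,hseg('w_l',z-.006,.2,b,z))
"
```

```text
28.45 [ 0.6579 -0.2326  0.1954] toolx 10.65 tilt [-0.0007  0.001 ] ft [-0.3 -0.6 -0.2] j7 [-0.35  0.59  1.    1.34 -0.49  1.47 -0.76] 0.007
lrib (array([ 663.3, -242.2,   39.8,   13.4,   10.8]), np.float64(64.4), np.int64(516))
large (array([ 662.9, -242.1,   86.1,   55.9,    9.5]), np.float64(44.9), np.int64(3985))
board (array([ 664.5, -242.8,  144.4,   60.9,    9.5]), np.float64(44.2), np.int64(6236))
```

Call:
{"method": "step_arm", "body": {
  "targets": [
    [0.2,-0.4,-1.5,0,0,-0.8,0.5],
    [0.3,-0.5,-3,0,0,0,0.4],
    [0,0,-3,0,0,0,0.4],
    [0,0,-3,0,0,0,0.4],
    [0,0,-2,0,0,0,0.4]
  ]
}}

```text
time: 28.92
position: [0.661, -0.2419, 0.0657]
tool_rot: [-3.128, -0.266, 0.007]
ft_force: [0.3, 0.5, -0.6]
grip_width: 0.407
grip_force: 0.0
```

Call:
{"method": "step_arm", "body": {
  "targets": [
    [0,0,-1,0,0,0,0.4],
    [0,0,-0.5,0,0,0,0.4],
    [0,0,0,0,0,0,0.4],
    [0,0,0,0,0,0,0.4],
    [0,0,0,0,0,0,0.4]
  ]
}}

```text
time: 29.33
position: [0.6638, -0.2432, 0.057]
tool_rot: [3.13, 0.268, 0.002]
ft_force: [-0.4, -0.7, 0.0]
grip_width: 0.399
grip_force: 0.0
```

Call:
{"method": "step_arm", "body": {
  "targets": [
    [0,0,0,0,0,0,0.4],
    [0,0,0,0,0,0,0.4],
    [0,0,0,0,0,0,0.4],
    [0,0,0,0,0,0,0.4],
    [0,0,0,0,0,0,0.4]
  ]
}}

```text
time: 29.75
position: [0.6629, -0.2424, 0.0554]
tool_rot: [-3.129, -0.268, 0.001]
ft_force: [0.3, -0.2, 0.9]
grip_width: 0.401
grip_force: 0.0
```

```bash
python3 -c "
from h import *
st=look('w_l2'); print((st['position']*100-[66.31,-24.22,2.3]).round(2))
"
```

```text
29.75 [ 0.6629 -0.2424  0.0554] toolx 9.8 tilt [-0.0007  0.0006] ft [ 0.3 -0.2  0.9] j7 [-0.31  0.7   0.93  1.48 -0.58  1.25 -0.71] 0.002
[-0.02 -0.02  3.24]
```

Call:
{"method": "step_arm", "body": {
  "targets": [
    [0,0,-0.5,0,0,0,0.4],
    [0,0,-1,0,0,0,0.4],
    [0,0,-1,0,0,0,0.4],
    [0,0,-0.5,0,0,0,0.4],
    [0,0,-0.2,0,0,0,0.4]
  ]
}}

```text
time: 30.22
position: [0.6616, -0.2418, 0.0209]
tool_rot: [-3.128, -0.268, 0.006]
ft_force: [-1.0, 0.2, -0.3]
grip_width: 0.401
grip_force: 0.0
```

Call:
{"method": "step_arm", "body": {
  "targets": [
    [0,0,0,0,0,0,0.4],
    [0,0,0,0,0,0,0.4],
    [0,0,0,0,0,0,0.2],
    [0,0,0,0,0,0,0],
    [0,0,0,0,0,0,0]
  ]
}}

```text
time: 30.63
position: [0.6631, -0.2426, 0.0236]
tool_rot: [-3.13, -0.268, 0.001]
ft_force: [0.9, -0.0, 0.8]
grip_width: 0.251
grip_force: 0.0
```

Call:
{"method": "step_arm", "body": {
  "targets": [
    [0,0,0,0,0,0,0],
    [0,0,0,0,0,0,0],
    [0,0,0,0,0,0,0],
    [0,0,0,0,0,0,0],
    [0,0,0,0,0,0,0]
  ],
  "force": 55
}}

```text
time: 31.05
position: [0.6629, -0.2422, 0.0235]
tool_rot: [-3.129, -0.268, 0.001]
ft_force: [-1.4, 1.4, 2.3]
grip_width: 0.156
grip_force: 55.0
```

Call:
{"method": "step_arm", "body": {
  "targets": [
    [0,0,0.3,0,0,0,0],
    [0,0,0.7,0,0,0,0],
    [0,0,1,0,0,0,0],
    [0,0,1.5,0,0,0,0],
    [0,0,2,0,0,0,0]
  ]
}}

```text
time: 31.47
position: [0.6616, -0.242, 0.0777]
tool_rot: [-3.129, -0.267, 0.006]
ft_force: [0.5, 0.4, -8.8]
grip_width: 0.152
grip_force: 55.0
```

Call:
{"method": "step_arm", "body": {
  "targets": [
    [-0.5,0,2,0,0,0,0],
    [-1,-0.1,1.5,0,0,0,0],
    [-2,-0.2,0.5,0,0,-1,0],
    [-2.5,-0.2,0,0,0,-1,0],
    [-2.5,-0.2,0,0,0,-1,0]
  ]
}}

```text
time: 31.88
position: [0.5773, -0.2502, 0.1199]
tool_rot: [3.136, 0.185, 0.001]
ft_force: [-0.4, -0.7, -7.2]
grip_width: 0.16
grip_force: 55.0
```

Call:
{"method": "step_arm", "body": {
  "targets": [
    [-2.5,-0.2,0,0,0,-1,0],
    [-2.5,-0.3,0,0,0,-1,0],
    [-2.5,-0.3,0,0,0,-1,0],
    [-2.5,-0.3,0,0,0,-0.5,0],
    [-2.5,-0.3,0,0,0,0,0]
  ]
}}

```text
time: 32.3
position: [0.4511, -0.2643, 0.1186]
tool_rot: [-3.139, -0.087, 0.001]
ft_force: [-0.2, 0.1, -6.2]
grip_width: 0.152
grip_force: 55.0
```

Call:
{"method": "step_arm", "body": {
  "targets": [
    [-2,-0.2,0,0,0,0,0],
    [-1.5,-0.1,0,0,0,0,0],
    [-1,0,0,0,0,0,0],
    [-0.5,0,0,0,0,0,0],
    [0,0,0,0,0,0,0]
  ]
}}

```text
time: 32.72
position: [0.4009, -0.2672, 0.1185]
tool_rot: [-3.136, -0.084, -0.002]
ft_force: [-0.5, 0.2, -8.1]
grip_width: 0.158
grip_force: 55.0
```

Call:
{"method": "step_arm", "body": {
  "targets": [
    [0,0,0,0,0,0,0],
    [0,0,0,0,0,0,0],
    [0,0,0,0,0,0,0],
    [0,0,0,0,0,0,0],
    [0,0,0,0,0,0,0]
  ]
}}

```text
time: 33.13
position: [0.4029, -0.2666, 0.1182]
tool_rot: [3.14, 0.09, -0.003]
ft_force: [0.4, -0.1, -7.7]
grip_width: 0.152
grip_force: 55.0
```

```bash
python3 -c "
from h import *
st=look('w_t2'); print((st['position']*100-[40.3,-26.61,1.55]).round(2),st['grip_width'])
"
```

```text
33.13 [ 0.4029 -0.2666  0.1182] toolx 3.29 tilt [-0.0017 -0.0002] ft [ 0.4 -0.1 -7.7] j7 [-0.65 -0.01  1.2   1.98  0.01  1.16 -0.97] 0.005
[-1.000e-02 -5.000e-02  1.027e+01] 0.15243047609114863
```

View pics/w_t2.png

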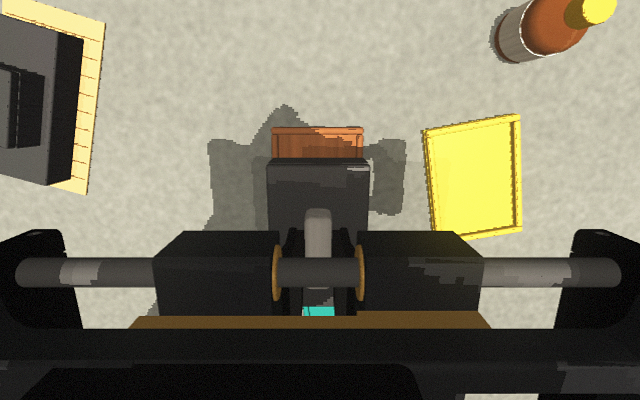

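Large (267–369) is centred over the tray (272–364) and parallel to it. Descend.

Call:
{"method": "step_arm", "body": {
  "targets": [
    [0,0,-1,0,0,0,0],
    [0,0,-2,0,0,0,0],
    [0,0,-2.5,0,0,0,0],
    [0,0,-2,0,0,0,0],
    [0,0,-1,0,0,0,0]
  ]
}}

```text
time: 33.6
position: [0.4011, -0.2654, 0.0305]
tool_rot: [-3.139, -0.091, 0.009]
ft_force: [-1.3, 1.0, -8.4]
grip_width: 0.156
grip_force: 55.0
```

Call:
{"method": "step_arm", "body": {
  "targets": [
    [0,0,-0.5,0,0,0,0],
    [0,0,0,0,0,0,0],
    [0,0,0,0,0,0,0],
    [0,0,0,0,0,0,0],
    [0,0,0,0,0,0,0]
  ]
}}

```text
time: 34.02
position: [0.4038, -0.2667, 0.0292]
tool_rot: [-3.14, -0.091, -0.002]
ft_force: [0.6, 0.2, -8.5]
grip_width: 0.156
grip_force: 55.0
```

```bash
python3 -c "
from h import *
st=look('w_t3'); print((st['position']*100-[40.3,-26.61,1.55]).round(2),st['grip_width'])
"
```

```text
34.02 [ 0.4038 -0.2667  0.0292] toolx 3.31 tilt [0.0011 0.0005] ft [ 0.6  0.2 -8.5] j7 [-0.51  0.23  1.14  2.07 -0.26  0.99 -0.74] 0.006
[ 0.08 -0.06  1.37] 0.1562351145438624
```

Call:
{"method": "step_arm", "body": {
  "targets": [
    [-0.05,0.05,-0.3,0,0,0,0],
    [0,0,-0.4,0,0,0,0],
    [0,0,-0.3,0,0,0,0],
    [0,0,-0.15,0,0,0,0],
    [0,0,-0.1,0,0,0,0]
  ]
}}

```text
time: 34.48
position: [0.4019, -0.2657, 0.0154]
tool_rot: [-3.139, -0.09, 0.003]
ft_force: [-3.5, 3.8, 6.6]
grip_width: 0.153
grip_force: 55.0
```

Call:
{"method": "step_arm", "body": {
  "targets": [
    [0,0,-0.05,0,0,0,0],
    [0,0,-0.05,0,0,0,0],
    [0,0,0,0,0,0,0],
    [0,0,0,0,0,0,0],
    [0,0,0,0,0,0,0]
  ]
}}

```text
time: 34.9
position: [0.4019, -0.2656, 0.0154]
tool_rot: [-3.138, -0.09, 0.003]
ft_force: [-4.4, 3.7, 5.7]
grip_width: 0.154
grip_force: 55.0
```

Call:
{"method": "step_arm", "body": {
  "targets": [
    [0,0,-0.05,0,0,0,0],
    [0,0,-0.05,0,0,0,0],
    [0,0,0,0,0,0,0],
    [0,0,0,0,0,0,0],
    [0,0,0,0,0,0,0]
  ]
}}

```text
time: 35.32
position: [0.4019, -0.2656, 0.0153]
tool_rot: [-3.136, -0.09, 0.004]
ft_force: [-8.0, 6.5, 17.2]
grip_width: 0.154
grip_force: 55.0
```

Call:
{"method": "step_arm", "body": {
  "targets": [
    [0,0,0.1,0,0,0,0],
    [0,0,0.05,0,0,0,0],
    [0,0,0,0,0,0,0.2],
    [0,0,0,0,0,0,0.4],
    [0,0,0,0,0,0,0.4]
  ]
}}

```text
time: 35.73
position: [0.4033, -0.2666, 0.0158]
tool_rot: [3.14, 0.09, 0.001]
ft_force: [-0.3, 0.6, 0.2]
grip_width: 0.275
grip_force: 0.0
```

Call:
{"method": "step_arm", "body": {
  "targets": [
    [0,0,0,0,0,0,0.4],
    [0,0,0.5,0,0,0,0.4],
    [0,0,1,0,0,0,0.4],
    [0,0,2,0,0,0,0.4],
    [0,0,3,0,0,0,0.4]
  ]
}}

```text
time: 36.15
position: [0.4005, -0.2655, 0.0795]
tool_rot: [-3.14, -0.089, 0.009]
ft_force: [1.1, 1.1, 1.4]
grip_width: 0.398
grip_force: 0.0
```

Call:
{"method": "step_arm", "body": {
  "targets": [
    [0,0,4,0,0,0,0.7],
    [0,0,4,0,0,0,1],
    [0,0,3,0,0,0,1],
    [0,0,1,0,0,0,1],
    [0,0,0,0,0,0,1]
  ]
}}

```text
time: 36.57
position: [0.4043, -0.2667, 0.203]
tool_rot: [-3.139, -0.09, -0.009]
ft_force: [0.1, -0.0, -0.2]
grip_width: 0.692
grip_force: 0.0
```

Call:
{"method": "step_arm", "body": {
  "targets": [
    [0,0,0,0,0,0,1],
    [0,0,0,0,0,0,1],
    [0,0,0,0,0,0,1],
    [0,0,0,0,0,0,1],
    [0,0,0,0,0,0,1]
  ]
}}

```text
time: 36.98
position: [0.4016, -0.2658, 0.1992]
tool_rot: [-3.14, -0.09, 0.005]
ft_force: [0.7, -0.4, 1.0]
grip_width: 0.984
grip_force: 0.0
```

```bash
python3 -c "
from h import *
st=look('w_t4')
b=(250,60,390,228)
print('large',hseg('w_t4',.03,.12,b,.036),'rib',hseg('w_t4',.05,.12,b,.056),'tray',hseg('w_t4',.0115,.12,b,.014))
im=cv2.imread('pics/w_t4.png');H,S,V=cv2.split(cv2.cvtColor(im,cv2.COLOR_BGR2HSV))
print('tray',rect('wrist',((S>110)&(H<18)).astype(np.uint8),b,.014,st))
"
```

```text
36.98 [ 0.4016 -0.2658  0.1992] toolx 3.27 tilt [-0.0034  0.0003] ft [ 0.7 -0.4  1. ] j7 [-0.65 -0.17  1.1   1.88  0.15  1.35 -1.11] 0.008
large (array([ 402.9, -266.8,   84.5,   55.8,    3.3]), np.float64(36.9), np.int64(3720)) rib (array([ 403.5, -266.6,   39. ,   12.9,    3.3]), np.float64(56.5), np.int64(471)) tray (array([ 403.2, -266.2,  112.1,   83.7,    3.2]), np.float64(36.4), np.int64(5306))
tray [ 403.2 -266.5  112.    83.4    3.3]
```

Large is centred in the tray to well under a millimetre. Now the board.

Call:
{"method": "step_arm", "body": {
  "targets": [
    [1.5,0.2,0,0,-0.2,1,1],
    [2.5,0.2,0,0,0,1,1],
    [2.5,0.2,0,0,0,1,1],
    [2.5,0.2,0,0,0,1,1],
    [2.5,0.2,0,0,0,1,1]
  ]
}}

```text
time: 37.45
position: [0.5188, -0.2552, 0.199]
tool_rot: [-3.133, -0.23, -0.001]
ft_force: [0.1, 0.1, 1.0]
grip_width: 1.003
grip_force: 0.0
```

Call:
{"method": "step_arm", "body": {
  "targets": [
    [2.5,0.2,0,0,0,1,1],
    [2.5,0.2,0,0,0,0.2,1],
    [2.5,0.2,0,0,0,0,1],
    [2.5,0.2,0,0,0,0,1],
    [2,0.2,0,0,0,0,1]
  ]
}}

```text
time: 37.87
position: [0.6391, -0.2451, 0.1985]
tool_rot: [-3.13, -0.262, -0.001]
ft_force: [0.1, -0.3, 0.5]
grip_width: 0.996
grip_force: 0.0
```

Call:
{"method": "step_arm", "body": {
  "targets": [
    [1.5,0.2,0,0,0,0,1],
    [1,0.1,0,0,0,0,1],
    [0,0,0,0,0,0,1],
    [0,0,0,0,0,0,1],
    [0,0,0,0,0,0,1]
  ]
}}

```text
time: 38.28
position: [0.6613, -0.2435, 0.1998]
tool_rot: [-3.13, -0.258, -0.002]
ft_force: [-0.2, 0.1, -0.3]
grip_width: 0.998
grip_force: 0.0
```

Call:
{"method": "step_arm", "body": {
  "targets": [
    [0,0,0,0,0,0,1],
    [0,0,0,0,0,0,1],
    [0,0,0,0,0,0,1],
    [0,0,0,0,0,0,1],
    [0,0,0,0,0,0,1]
  ]
}}

```text
time: 38.7
position: [0.6622, -0.2428, 0.2004]
tool_rot: [-3.13, -0.26, -0.004]
ft_force: [1.3, 0.5, -0.4]
grip_width: 0.997
grip_force: 0.0
```

```bash
python3 -c "
from h import *
st=look('w_p')
b=(230,40,420,232)
for n,z in dict(board=.014).items(): print(n,hseg('w_p',z-.005,.2,b,z))
"
```

```text
38.7 [ 0.6622 -0.2428  0.2004] toolx 9.49 tilt [0.0027 0.0012] ft [ 1.3  0.5 -0.4] j7 [-0.32  0.6   0.99  1.32 -0.49  1.48 -0.77] 0.003
board (array([ 662.5, -242.5,  147.6,   59.9,    9.5]), np.float64(14.8), np.int64(6144))
```

View pics/w_p.png

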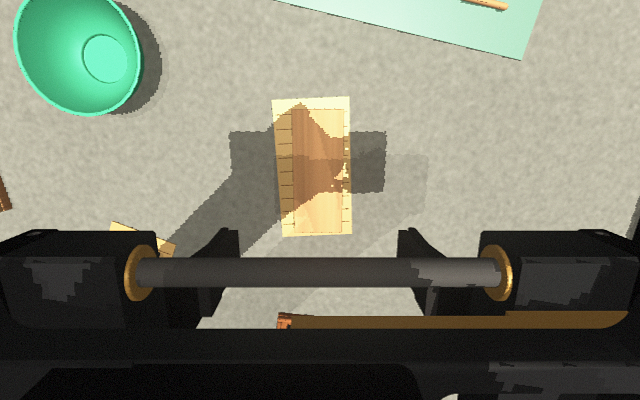

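Board visible at (320,170) on the leaf, clear all round. Descend in stages with a fully open gripper.

Call:
{"method": "step_arm", "body": {
  "targets": [
    [0,0,-1.5,0,0.1,0,1],
    [0,0,-3,0,0,0,1],
    [0,0,-3,0,0,0,1],
    [0,0,-3,0,0,0,1],
    [0,0,-3,0,0,0,1]
  ]
}}

```text
time: 39.17
position: [0.6618, -0.2425, 0.0627]
tool_rot: [-3.13, -0.26, -0.0]
ft_force: [-0.4, -0.2, 0.3]
grip_width: 0.998
grip_force: 0.0
```

Call:
{"method": "step_arm", "body": {
  "targets": [
    [0,0,-2,0,0,0,1],
    [0,0,-1.5,0,0,0,1],
    [0,0,-1,0,0,0,1],
    [0,0,0,0,0,0,1],
    [0,0,0,0,0,0,1]
  ]
}}

```text
time: 39.58
position: [0.6625, -0.2432, 0.0204]
tool_rot: [-3.13, -0.26, -0.001]
ft_force: [0.5, -0.2, -0.0]
grip_width: 0.999
grip_force: 0.0
```

Call:
{"method": "step_arm", "body": {
  "targets": [
    [0,0,0,0,0,0,1],
    [0,0,0,0,0,0,1],
    [0,0,0,0,0,0,1],
    [0,0,0,0,0,0,1],
    [0,0,0,0,0,0,1]
  ]
}}

```text
time: 40.0
position: [0.6627, -0.243, 0.0208]
tool_rot: [-3.13, -0.26, -0.003]
ft_force: [0.6, -0.2, -0.4]
grip_width: 1.003
grip_force: 0.0
```

```bash
python3 -c "
from h import *
st=look('w_p2'); print((st['position']*100-[66.15,-24.27,-2.0]).round(2))
d=np.load('pics/w_p2.npy')
for v in range(214,246,4): print(v,d[v,[205,212,220,226,232,236,240,250,265,318,370,385,395,400,405,412,420,430]].round(3))
"
```

```text
40.0 [ 0.6627 -0.243   0.0208] toolx 9.5 tilt [0.0015 0.0009] ft [ 0.6 -0.2 -0.4] j7 [-0.29  0.73  0.9   1.51 -0.6   1.19 -0.7 ] 0.005
[ 0.12 -0.03  4.08]
214 [0.219 0.219 0.22  0.22  0.219 0.219 0.219 0.216 0.217 0.204 0.216 0.22
 0.219 0.218 0.219 0.219 0.219 0.219]
218 [0.219 0.218 0.219 0.219 0.221 0.22  0.219 0.217 0.217 0.204 0.218 0.22
 0.22  0.221 0.22  0.219 0.22  0.22 ]
222 [0.221 0.22  0.221 0.22  0.221 0.221 0.221 0.219 0.219 0.205 0.219 0.22
 0.219 0.221 0.22  0.221 0.22  0.221]
226 [0.222 0.222 0.221 0.22  0.221 0.221 0.222 0.221 0.219 0.206 0.22  0.221
 0.222 0.222 0.221 0.22  0.222 0.222]
230 [0.222 0.222 0.169 0.169 0.171 0.172 0.222 0.22  0.22  0.206 0.219 0.222
 0.222 0.172 0.172 0.168 0.223 0.222]
234 [0.223 0.222 0.163 0.166 0.    0.17  0.222 0.22  0.221 0.208 0.22  0.222
 0.223 0.168 0.167 0.163 0.222 0.223]
238 [0.224 0.157 0.157 0.161 0.162 0.169 0.223 0.222 0.222 0.208 0.221 0.223
 0.223 0.17  0.162 0.163 0.156 0.223]
242 [0.225 0.153 0.157 0.156 0.162 0.17  0.224 0.223 0.221 0.21  0.221 0.226
 0.225 0.168 0.158 0.156 0.152 0.224]
```

Call:
{"method": "step_arm", "body": {
  "targets": [
    [-0.1,0,-0.8,0,0,0,1],
    [0,0,-1.2,0,0,0,1],
    [0,0,-1,0,0,0,1],
    [0,0,-0.6,0,0,0,1],
    [0,0,-0.3,0,0,0,1]
  ]
}}

```text
time: 40.47
position: [0.66, -0.2423, -0.0212]
tool_rot: [-3.129, -0.259, 0.003]
ft_force: [-0.4, -0.3, -0.5]
grip_width: 1.003
grip_force: 0.0
```

Call:
{"method": "step_arm", "body": {
  "targets": [
    [0,0,-0.1,0,0,0,1],
    [0,0,-0.1,0,0,0,1],
    [0,0,0,0,0,0,1],
    [0,0,0,0,0,0,1],
    [0,0,0,0,0,0,1]
  ]
}}

```text
time: 40.88
position: [0.6616, -0.2431, -0.0203]
tool_rot: [-3.13, -0.26, -0.002]
ft_force: [0.4, 0.2, -0.2]
grip_width: 0.999
grip_force: 0.0
```

Call:
{"method": "step_arm", "body": {
  "targets": [
    [0,0,-0.1,0,0,0,1],
    [0,0,0,0,0,0,0.9],
    [0,0,0,0,0,0,0.8],
    [0,0,0,0,0,0,0.7],
    [0,0,0,0,0,0,0.6]
  ],
  "force": 20
}}

```text
time: 41.3
position: [0.6613, -0.2429, -0.0218]
tool_rot: [-3.13, -0.26, -0.001]
ft_force: [0.7, -0.2, -0.7]
grip_width: 0.782
grip_force: 0.0
```

Call:
{"method": "step_arm", "body": {
  "targets": [
    [0,0,0,0,0,0,0.5],
    [0,0,0,0,0,0,0.5],
    [0,0,0,0,0,0,0.5],
    [0,0,0,0,0,0,0.5],
    [0,0,0,0,0,0,0.5]
  ]
}}

```text
time: 41.72
position: [0.6613, -0.2429, -0.0218]
tool_rot: [-3.13, -0.26, -0.001]
ft_force: [0.3, 0.5, 0.2]
grip_width: 0.685
grip_force: 20.0
```

Gripped (59.6 mm wide, 20 N). Lift well clear (bowl is 50 mm high) and carry to the pile.

Call:
{"method": "step_arm", "body": {
  "targets": [
    [0,0,0.3,0,0,0,0.5],
    [0,0,0.7,0,0,0,0.5],
    [0,0,1.2,0,0,0,0.5],
    [0,0,2,0,0,0,0.5],
    [0,0,2,0,0,0,0.5]
  ]
}}

```text
time: 42.13
position: [0.661, -0.243, 0.0415]
tool_rot: [-3.13, -0.259, -0.0]
ft_force: [0.5, -0.5, -0.3]
grip_width: 0.686
grip_force: 20.0
```

Call:
{"method": "step_arm", "body": {
  "targets": [
    [0,0,2.5,0,0,0,0.5],
    [0,0,2.5,0,0,0,0.5],
    [-0.2,1,2,0,0,0,0.5],
    [-0.2,1.5,1,0,0,0,0.5],
    [-0.2,2,0.5,0,0,0,0.5]
  ]
}}

```text
time: 42.55
position: [0.6558, -0.2007, 0.1292]
tool_rot: [3.129, 0.254, 0.008]
ft_force: [0.4, 0.7, -0.5]
grip_width: 0.687
grip_force: 20.0
```

Call:
{"method": "step_arm", "body": {
  "targets": [
    [-0.3,2.5,0,0,0,0,0.5],
    [-0.3,2.5,0,0,0,0,0.5],
    [-0.3,2.5,0,0,0,1,0.5],
    [-0.3,2.5,0,0,0,1,0.5],
    [-0.3,2.5,0,0,0,1,0.5]
  ]
}}

```text
time: 42.97
position: [0.6402, -0.072, 0.1265]
tool_rot: [-3.122, -0.342, -0.003]
ft_force: [0.4, 0.6, -1.3]
grip_width: 0.686
grip_force: 20.0
```

Call:
{"method": "step_arm", "body": {
  "targets": [
    [-0.3,2.5,0,0,0,1,0.5],
    [-0.3,2.5,0,0,0,1,0.5],
    [-0.3,2.5,0,0,0,1,0.5],
    [-0.3,2.5,0,0,0,0.7,0.5],
    [-0.3,2.5,0,0,0,0,0.5]
  ]
}}

```text
time: 43.38
position: [0.6253, 0.053, 0.1266]
tool_rot: [-3.109, -0.442, -0.003]
ft_force: [0.3, 0.8, -1.0]
grip_width: 0.686
grip_force: 20.0
```

Call:
{"method": "step_arm", "body": {
  "targets": [
    [-0.3,2.5,0,0,0,0,0.5],
    [-0.2,2.5,0,0,0,0,0.5],
    [-0.2,2.5,0,0,0,0,0.5],
    [0,2,0,0,0,0,0.5],
    [0,1.5,0,0,0,0,0.5]
  ]
}}

```text
time: 43.8
position: [0.6182, 0.1648, 0.1263]
tool_rot: [-3.107, -0.445, -0.003]
ft_force: [-0.5, -0.0, -0.4]
grip_width: 0.686
grip_force: 20.0
```

Call:
{"method": "step_arm", "body": {
  "targets": [
    [0,1,0,0,0,0,0.5],
    [0,0.5,0,0,0,0,0.5],
    [0,0,0,0,0,0,0.5],
    [0,0,0,0,0,0,0.5],
    [0,0,0,0,0,0,0.5]
  ]
}}

```text
time: 44.22
position: [0.6186, 0.175, 0.1254]
tool_rot: [-3.111, -0.438, -0.001]
ft_force: [-0.1, -0.6, -0.2]
grip_width: 0.689
grip_force: 20.0
```

```bash
python3 -c "
from h import *
st=look('w_q1'); print((st['position']*100-[62.06,18.93,.02]).round(2),st['grip_width'])
"
```

```text
44.22 [0.6186 0.175  0.1254] toolx 16.05 tilt [0.0008 0.0002] ft [-0.1 -0.6 -0.2] j7 [-1.04  0.49  0.96  1.59 -0.42  1.28 -1.3 ] 0.004
[-0.2  -1.43 12.52] 0.6888681212954391
```

View pics/w_q1.png

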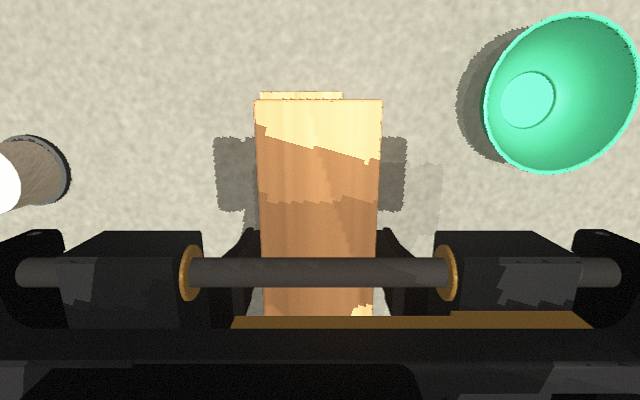

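Board held level. Pile front edge at row 93 (cols 260–342), board front edge at row 100 (cols 254–382). Computing both centres from this image.

```bash
python3 -c "
from h import *
st=pickle.load(open('pics/w_q1.pkl','rb'))
im=cv2.imread('pics/w_q1.png').astype(int).sum(2); print(im[86:106,300],im[96,252:268],im[96,334:350],im[112,246:262],im[112,374:390])
th=np.radians(16.1);u=np.array([np.cos(th),np.sin(th)])
P=ray('wrist',[(259.5,92.5),(342,92.5)],.024,st)*1000; B=ray('wrist',[(254,100),(382,100)],.1612,st)*1000
for Q,L in((P,82),(B,75)):
    e=Q[1]-Q[0]; print(Q.round(1),np.linalg.norm(e).round(1),(np.degrees(np.arctan2(e[1],e[0]))+90).round(2),'center',(Q.mean(0)-L*u).round(1))
"
```

```text
[603 613 599 604 584 500 668 670 676 671 671 674 620 404 629 652 675 674
 675 672] [599 598 596 578 562 582 575 586 687 695 676 663 662 669 665 658] [682 684 693 698 699 694 703 635 550 536 591 605 598 615 610 628] [586 582 583 570 573 593 600 456 554 631 660 658 661 660 652 654] [677 681 678 680 683 681 671 660 555 597 628 611 609 611 602 603]
[[687.8 247.1]
 [707.6 178.3]] 71.5 16.06 center [618.9 190. ]
[[682.8 223.6]
 [699.1 167. ]] 58.8 16.06 center [618.9 174.5]
```

Call:
{"method": "step_arm", "body": {
  "targets": [
    [0.1,0.5,-0.5,0,0,0,0.5],
    [0,0.6,-1.5,0,0,0,0.5],
    [0,0.4,-2.5,0,0,0,0.5],
    [0,0,-2.5,0,0,0,0.5],
    [0,0,-2,0,0,0,0.5]
  ]
}}

```text
time: 44.68
position: [0.6178, 0.1931, 0.0318]
tool_rot: [-3.109, -0.444, 0.003]
ft_force: [0.1, 0.5, -1.1]
grip_width: 0.687
grip_force: 20.0
```

Call:
{"method": "step_arm", "body": {
  "targets": [
    [0,0,-1,0,0,0,0.5],
    [0,0,0,0,0,0,0.5],
    [0,0,0,0,0,0,0.5],
    [0,0,0,0,0,0,0.5],
    [0,0,0,0,0,0,0.5]
  ]
}}

```text
time: 45.1
position: [0.6206, 0.1923, 0.0267]
tool_rot: [-3.109, -0.442, -0.005]
ft_force: [-0.0, 0.1, 0.7]
grip_width: 0.687
grip_force: 20.0
```

```bash
python3 -c "
from h import *
st=look('w_q2'); print((st['position']*100-[61.98,19.0,.02]).round(2),st['grip_width'])
b=(200,40,440,228); d=np.load('pics/w_q2.npy')
z0=st['position'][2]+.0238
print(hseg('w_q2',z0+.006,.2,b,z0+.012),hseg('w_q2',.018,.029,b,.024))
"
```

```text
45.1 [0.6206 0.1923 0.0267] toolx 16.18 tilt [0.003 0.002] ft [-0.   0.1  0.7] j7 [-1.    0.6   0.89  1.67 -0.51  1.12 -1.26] 0.003
[0.08 0.23 2.65] 0.6874772770257567
(array([663. , 204.4,  62. ,  59.8,  16.2]), np.float64(63.4), np.int64(15745)) (array([697. , 212.7,  71.4,   4.9, -74.7]), np.float64(24.6), np.int64(999))
```

Call:
{"method": "step_arm", "body": {
  "targets": [
    [0,-0.15,-0.3,-0.1,0.15,0,0.5],
    [0,0,-0.6,0,0,0,0.5],
    [0,0,-0.6,0,0,0,0.5],
    [0,0,-0.4,0,0,0,0.5],
    [0,0,-0.2,0,0,0,0.5]
  ]
}}

```text
time: 45.57
position: [0.6186, 0.1905, 0.003]
tool_rot: [3.109, 0.442, -0.006]
ft_force: [-0.4, -0.5, -1.0]
grip_width: 0.683
grip_force: 20.0
```

Call:
{"method": "step_arm", "body": {
  "targets": [
    [0,0,-0.1,0,0,0,0.5],
    [0,0,-0.1,0,0,0,0.5],
    [0,0,0,0,0,0,0.5],
    [0,0,0,0,0,0,0.5],
    [0,0,0,0,0,0,0.5]
  ]
}}

```text
time: 45.98
position: [0.6195, 0.1906, 0.0024]
tool_rot: [3.11, 0.442, -0.003]
ft_force: [0.2, -0.7, 0.3]
grip_width: 0.683
grip_force: 20.0
```

Call:
{"method": "step_arm", "body": {
  "targets": [
    [0,0,-0.05,0,0,0,0.5],
    [0,0,-0.05,0,0,0,0.5],
    [0,0,0,0,0,0,0.5],
    [0,0,0,0,0,0,0.5],
    [0,0,0,0,0,0,0.5]
  ]
}}

```text
time: 46.4
position: [0.6193, 0.1906, 0.0012]
tool_rot: [3.11, 0.442, -0.003]
ft_force: [0.2, 0.8, -0.6]
grip_width: 0.688
grip_force: 20.0
```

Call:
{"method": "step_arm", "body": {
  "targets": [
    [0,0,-0.05,0,0,0,0.5],
    [0,0,-0.05,0,0,0,0.5],
    [0,0,0,0,0,0,0.5],
    [0,0,0,0,0,0,0.5],
    [0,0,0,0,0,0,0.5]
  ]
}}

```text
time: 46.82
position: [0.6194, 0.1906, 0.0002]
tool_rot: [3.11, 0.442, -0.003]
ft_force: [-0.7, -0.1, -0.8]
grip_width: 0.687
grip_force: 20.0
```

Call:
{"method": "step_arm", "body": {
  "targets": [
    [0,0,-0.05,0,0,0,0.5],
    [0,0,0,0,0,0,0.5],
    [0,0,0,0,0,0,0.5],
    [0,0,0,0,0,0,0.5],
    [0,0,0,0,0,0,0.5]
  ]
}}

```text
time: 47.23
position: [0.6194, 0.1906, 0.0001]
tool_rot: [3.11, 0.442, -0.003]
ft_force: [-1.9, -0.6, 6.2]
grip_width: 0.685
grip_force: 20.0
```

Contact at the predicted height. Release, rise, check.

Call:
{"method": "step_arm", "body": {
  "targets": [
    [0,0,0.04,0,0,0,0.5],
    [0,0,0,0,0,0,0.7],
    [0,0,0,0,0,0,0.8],
    [0,0,0,0,0,0,0.9],
    [0,0,0,0,0,0,0.9]
  ]
}}

```text
time: 47.65
position: [0.6192, 0.1906, -0.0002]
tool_rot: [3.11, 0.442, -0.004]
ft_force: [-0.2, 0.4, -0.5]
grip_width: 0.845
grip_force: 0.0
```

Call:
{"method": "step_arm", "body": {
  "targets": [
    [0,0,0,0,0,0,0.9],
    [0,0,0.5,0,0,0,0.9],
    [0,0,1,0,0,0,0.9],
    [0,0,2,0,0,0,0.9],
    [0,0,3,0,0,0,0.9]
  ]
}}

```text
time: 48.07
position: [0.6176, 0.1902, 0.0643]
tool_rot: [3.109, 0.442, -0.01]
ft_force: [-0.1, 0.7, 0.4]
grip_width: 0.898
grip_force: 0.0
```

Call:
{"method": "step_arm", "body": {
  "targets": [
    [0,0,4,0,0,0,0.9],
    [0,0,4,0,0,0,0.9],
    [0,0,4,0,0,0,0.9],
    [0,0,3,0,0,0,0.9],
    [0,0,1,0,0,0,0.9]
  ]
}}

```text
time: 48.48
position: [0.622, 0.1903, 0.232]
tool_rot: [-3.109, -0.441, -0.011]
ft_force: [0.1, 0.0, 0.3]
grip_width: 0.903
grip_force: 0.0
```

Call:
{"method": "step_arm", "body": {
  "targets": [
    [0,0,0,0,0,0,0.9],
    [0,0,0,0,0,0,0.9],
    [0,0,0,0,0,0,0.9],
    [0,0,0,0,0,0,0.9],
    [0,0,0,0,0,0,0.9]
  ]
}}

```text
time: 48.9
position: [0.6184, 0.1905, 0.2233]
tool_rot: [3.109, 0.442, -0.008]
ft_force: [-0.0, -0.0, -0.9]
grip_width: 0.899
grip_force: 0.0
```

```bash
python3 -c "
from h import *
st=look('w_q3')
b=(250,40,410,236)
print('board',hseg('w_q3',.0325,.12,b,.036),'pile+',hseg('w_q3',.018,.12,b,.024))
w=cv2.imread('pics/w_q3.png')[40:260,200:440]
im,d=save('scene','s9'); s=im[140:330,180:480,::-1]
cv2.imwrite('pics/fin.png',np.hstack([cv2.resize(w,(349,320)),cv2.resize(s,(450,320))]))
"
```

```text
48.9 [0.6184 0.1905 0.2233] toolx 16.19 tilt [-0.0048 -0.0019] ft [-0.  -0.  -0.9] j7 [-1.06  0.44  1.    1.44 -0.37  1.46 -1.36] 0.008
board (array([619.9, 190.7, 148.8,  59.9,  16.3]), np.float64(36.8), np.int64(6194)) pile+ (array([619.7, 190.5, 163. ,  72. ,  16.3]), np.float64(36.6), np.int64(7702))
```

View pics/fin.png

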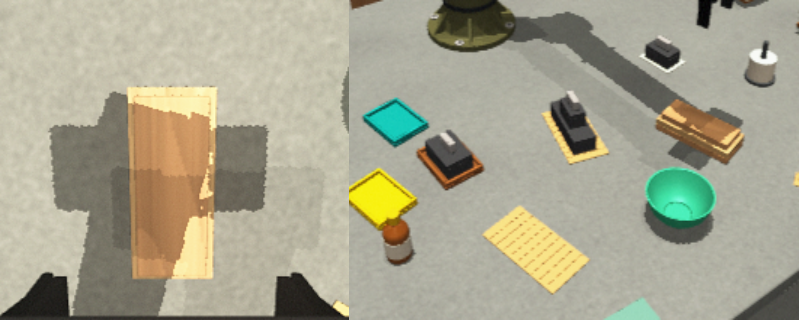

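Final view: board squarely on the pile (0.2 mm offset, same yaw), small on the bar, medium on the card, large in the tray, with bowl and bottle untouched. The gripper is clear, so I'm handing in.

```bash
python3 -c "
from bench import ctrl
print(ctrl.close_job())"
```

```text
the job is handed in; nothing more can be done
None
```

The stack is apart and handed in at about 49 s: the small weight is fully home on the unmoved bar, the large weight is centred in the tray, the board is square on the pile, and the medium weight is on the card, lined up and about 2 mm off centre.

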